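# Close the mosaic tray and pour in the pebbles

## Robot

A 7-joint arm with a two-finger parallel gripper is mounted at the origin on the work surface. World frame = base frame: x ahead of the robot, y to its left, z up, the work surface at z = 0. Lengths are in m, angles in rad, forces in N, time in s.
With the tool pointing down it reaches from about 0.35 to 0.775 m from the base axis. Payload 3.1 kg.
Tool frame: the origin (TCP) lies midway between the tips of the shut fingers; the grasp point (between the pads) lies 19 mm behind it (ctrl.grip_depth is the distance from the TCP to the grasp point, in m); z points along the fingers, y is the line along which they close (so a half turn about z gives the same grasp; the last joint's range is limited). The gripper opens to 85 mm and grips with 20 to 120 N. Pads are 22 mm wide; open, the fingers measure 114 mm over their backs; the gripper's body (76 mm by 85 mm) begins 54 mm behind the grasp point. The pads swing forward as they close: fully open they stand 13 mm farther back than shut.
Start: joints at [-1.326, 0.311, 0.014, 1.512, -0.004, 1.319, -0.027], TCP at [0.156, 0.528, 0.231] pointing down, gripper open.
Joint ranges: [-2.7, 2.7], [-0.3, 1.91], [-1.27, 1.3], [0.12, 2.57], [-1.44, 4.58], [0.2, 2.03], [-3.05, 3.05]. Speed limits (rad/s): [2.79, 2.79, 3.14, 3.14, 3.14, 3.14, 3.14].

## Interface

Orientations are given as a unit quaternion [w, x, y, z].
In Python, from rig import status, cams, job, ctrl gives the robot as it stands. The module is installed in compiled form; this text tells all that it offers.
- The arm moves only by the shell command python3 -m handwheel 'ROWS' [FORCE]. ROWS is JSON, a list of rows, each an object of numbers: "rx", "ry", "rz": the turn, a rotation vector about the tool's x, y, z as a fraction of full scale; "dx", "dy", "dz": the shift along the tool's x, y, z as a fraction of full scale; "fingers": the closure, from 0 (fully open) to 1 (shut). In form: [{"rx": .., "ry": .., "rz": .., "dx": .., "dy": .., "dz": .., "fingers": ..}, ...]. A call has 1 to 5 rows; each row is the pose to reach, as a shift and turn from the pose commanded when the call began, along the tool's axes at that moment; what a row does not reach only later rows make up. Full scale, the value 1, is 500 mm for a shift and 45 degrees for a turn. A row lasts 1/8 s, in which the tool goes at most 62.5 mm and 10.7 degrees, less where a joint would pass 70% of its speed; a pose out of reach is approached as far as the arm can. A call with a number of a shift or a turn outside -1 to 1 is refused whole. A call with a gripper value outside its range is refused whole. The fingers move at their own pace and stop on an object; FORCE is the grip in N (left out, the last holds). Time passes only in rows, so rows that repeat a pose let the fingers close. It gives the time, the measured TCP pose, the force, the opening and the grip force at its end, in the units of the state.
- status.read_state(): the state, without advancing time (a new reading comes with each control period).
- cams.read_camera(name): name is "scene" or "top" or "wrist"; returns the picture (384x512x3 uint8, blue, green, red); there is no depth.
- cams.camera_model(name): a dict with "intrinsics" (3x3 intrinsics, pixels), "view" (4x4, takes a point from world to camera coordinates); the wrist camera has in their place "hand_eye" (4x4, takes a point from camera to tool coordinates, whose origin is the TCP and whose axes are the flange's). Camera axes: x right, y down, z forward; pixel columns grow to the right and rows downward; lengths in m; the calibration is good to about 2 mm. A picture is of the moment at which its call begins: read the wrist's pose just before it. camera_model takes no time and is no camera call.
- job.job_done(): hands the job in; it is judged then, once.
The state is a dict: "time_s": time; "joint_positions": joint angles; "qd": joint speeds; "joint_torque": joint torques, N m; "ee_pos": TCP position; "ee_rot": TCP orientation; "contact_force": force on the tool from outside, world axes, zero at the start; "moment": the same for the moment, N m; "gripper_width": finger opening in m; "grip_force": force on a finger pad.
Only numpy, scipy, OpenCV 4.12 (cv2) and the standard library are available. Lean on these libraries where they do the work, as an engineer would, in place of code of your own. Each camera call takes 0.05 s, during which the arm holds its last target. There are 200 camera calls.

## Task

First close the open side of the mosaic tray: lay the wooden straightedge flat on the table, centred along the open side, and press it flush against the tray without shoving the tray out of place. Then pick up the cup and pour all eight pebbles into the tray so that they lie between its walls and the straightedge, which must stay flush. Set the empty cup back upright on its cork mat and leave the other things on the table alone.

Things in the scene. Friction and masses are not known exactly. Their poses are not given: they have to be found in the camera images.
- tray: Pale wood mosaic tray, loose, 2 kg: three walls 12 mm thick, 30 mm high, round an 8 mm floor, the fourth side open. Outside 134 (x) by 174 mm (y), inside 122 by 150. Origin: centre of its underside, z up. The open side is at its -x (roughly towards the robot), in the plane x = -67 mm, where the ends of the side walls and the floor's edge show. A push of about 10 N can start to slide it.
- bar: Wooden straightedge, 0.35 kg: 196 mm long (y), 40 wide (x), 24 high, with a darker grip ridge along the middle of its top, 80 long (y), 14 thick (x), from 24 to 52 mm above the underside. Origin: centre of its underside, z up. Its long faces (x = +20 and -20 mm) are alike. Closing the tray, its centre lies 87 mm from the tray's centre, towards the tray's -x.
- cup: White round plastic cup without handle, open at the top, 80 g: 85 mm tall, flaring from 54 mm across at the foot to 72 at the rim (63 at half height), walls 4 mm, floor 5 mm; bears a 60 N grip. Origin: centre of its underside, z up. It stands on the cork mat and holds eight pebbles, up to 50 mm above its underside.
- mat: Cork mat fixed to the table, 120 mm square, 4 mm thick, on one side of the tray (left or right; the straightedge lies on the other side). Origin at the centre of its underside.
- pebble0: Smooth grey egg-shaped stone pebble, 24 mm long (its z), 19 mm thick, about 18 g, one of eight alike; origin at its centre. It rolls easily.
- pebble1: Smooth grey egg-shaped stone pebble, 24 mm long (its z), 19 mm thick, about 18 g, one of eight alike; origin at its centre. It rolls easily.
- pebble2: Smooth grey egg-shaped stone pebble, 24 mm long (its z), 19 mm thick, about 18 g, one of eight alike; origin at its centre. It rolls easily.
- pebble3: Smooth grey egg-shaped stone pebble, 24 mm long (its z), 19 mm thick, about 18 g, one of eight alike; origin at its centre. It rolls easily.
- pebble4: Smooth grey egg-shaped stone pebble, 24 mm long (its z), 19 mm thick, about 18 g, one of eight alike; origin at its centre. It rolls easily.
- pebble5: Smooth grey egg-shaped stone pebble, 24 mm long (its z), 19 mm thick, about 18 g, one of eight alike; origin at its centre. It rolls easily.
- pebble6: Smooth grey egg-shaped stone pebble, 24 mm long (its z), 19 mm thick, about 18 g, one of eight alike; origin at its centre. It rolls easily.
- pebble7: Smooth grey egg-shaped stone pebble, 24 mm long (its z), 19 mm thick, about 18 g, one of eight alike; origin at its centre. It rolls easily.
- paint_bottle: white round paint bottle with a black cap, 44 mm across, 115 mm tall; a bystander, leave it alone; origin at the centre of its underside
- medium_jar: amber glass jar with a black lid, 64 mm across, 75 mm tall; a bystander, leave it alone; origin at the centre of its underside
- palette_knife: palette knife, 190 mm long, lying flat beyond the tray; a bystander, leave it alone; origin below its middle, long axis along its x
Mind the look-alikes: they are no part of the job. What is shaped like the cup but blue is not meant.

How it is judged:
By the outcome, as a careful person would: the job done as asked, in the order asked, and still so for the second after the job is handed in, with the robot touching nothing.
It also fails if it takes over 67 s, if anything falls off the work surface, if the arm or the gripper's body presses on something with over 40 N, if the wrist force passes 120 N, or if a joint passes its speed limit or range.

## Working session

There is one attempt and no reset: what is moved stays moved. The work goes in short steps, Python scripts to look and compute and a shell command to move; the robot and the scene stay as the last step left them, time stands still between calls to the robot, and variables do not carry over. Pictures are saved under pics/ and viewed, at most 10 in all, crops included, and the job is handed in when it is done.

```bash
mkdir -p pics; ls
python3 - <<'E'
from rig import status,cams,ctrl
import cv2,numpy as np
np.set_printoptions(precision=4,suppress=True)
print(status.read_state(), ctrl.grip_depth)
for n in ("top","scene"):
    im=cams.read_camera(n); cv2.imwrite(f"pics/{n}0.png",im)
    print(n,cams.camera_model(n))
print(cams.camera_model("wrist"))
t=cv2.imread("pics/top0.png"); cv2.imwrite("pics/top0b.png",cv2.resize(t,(800,600),interpolation=cv2.INTER_CUBIC))
E
```

```text
pics
{'time_s': 0.0, 'joint_positions': array([-1.3257,  0.3117,  0.014 ,  1.5131, -0.0044,  1.3192, -0.0272]), 'qd': array([ 0.0005, -0.0012, -0.0003,  0.0002,  0.001 ,  0.0021, -0.0017]), 'joint_torque': array([ -0.    , -37.9914,   0.1459, -23.0595,   0.0123,   0.0137,
        -0.    ]), 'ee_pos': array([0.1553, 0.5268, 0.2302]), 'ee_rot': array([-0.0001,  0.1429,  0.9897, -0.0012]), 'contact_force': array([-0.0387,  0.3713, -0.0167]), 'moment': array([ 0.05  , -0.0242,  0.016 ]), 'grip_force': 0.0, 'gripper_width': 0.08538218506525608} 0.0187
top {'intrinsics': array([[370.8018,   0.    , 258.2777],
       [  0.    , 370.8018, 189.5435],
       [  0.    ,   0.    ,   1.    ]]), 'view': array([[-0.0202, -0.9998,  0.0095,  0.0191],
       [-0.9986,  0.0197, -0.0496,  0.5458],
       [ 0.0494, -0.0105, -0.9987,  1.0171],
       [ 0.    ,  0.    ,  0.    ,  1.    ]])}
scene {'intrinsics': array([[448.4223,   0.    , 254.6606],
       [  0.    , 448.4223, 190.8637],
       [  0.    ,   0.    ,   1.    ]]), 'view': array([[ 0.0699,  0.9976,  0.0017, -0.0636],
       [ 0.8107, -0.0558, -0.5828, -0.416 ],
       [-0.5813,  0.0421, -0.8126,  1.7487],
       [ 0.    ,  0.    ,  0.    ,  1.    ]])}
{'intrinsics': array([[282.7477,   0.    , 253.149 ],
       [  0.    , 282.7477, 193.2017],
       [  0.    ,   0.    ,   1.    ]]), 'hand_eye': array([[-0.0018, -0.945 , -0.3271,  0.0852],
       [ 1.    , -0.0015, -0.0012, -0.0004],
       [ 0.0007, -0.3271,  0.945 , -0.1436],
       [ 0.    ,  0.    ,  0.    ,  1.    ]])}
```

View pics/top0b.png

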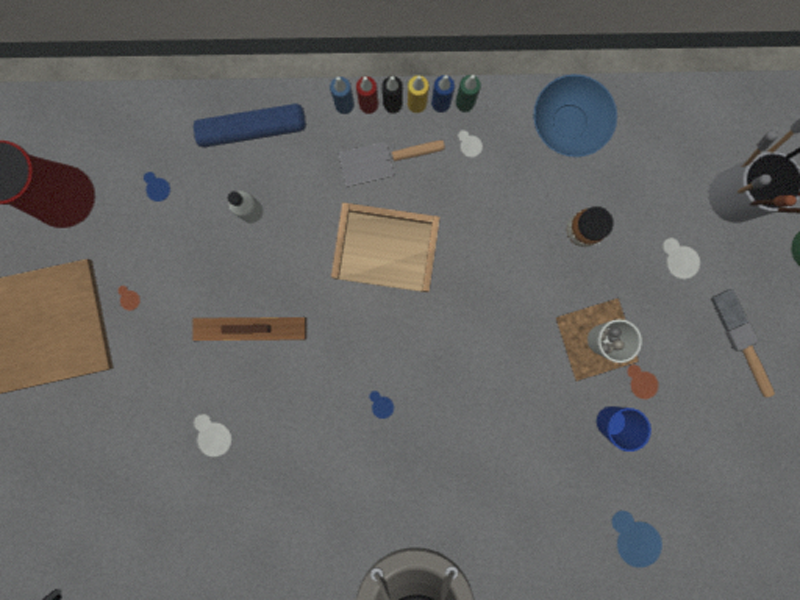

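View pics/scene0.png

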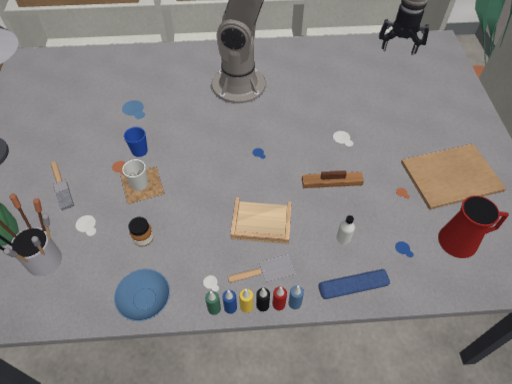

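The top view shows the tray at about (386,248) in the 800×600 picture, with its open side facing the robot. The bar is at (249,329), the mat and white cup are at (590,340), and the blue look-alike is at (625,428). I'll enlarge these areas to measure them.

```bash
cat > h.py <<'E'
import numpy as np,cv2
from rig import status,cams
from scipy.spatial.transform import Rotation as R
np.set_printoptions(precision=4,suppress=True)
def ray(cam,uv,z,view=None):
    m=cams.camera_model(cam); V=m["view"] if view is None else view
    d=np.linalg.inv(m["intrinsics"])@[uv[0],uv[1],1]
    Rw=V[:3,:3].T; c=-Rw@V[:3,3]; d=Rw@d
    return c+d*(z-c[2])/d[2]
def tool():
    s=status.read_state(); q=s["ee_rot"]
    return s["ee_pos"],R.from_quat([q[1],q[2],q[3],q[0]]),s
def wview():
    p,r,_=tool(); T=np.eye(4);T[:3,:3]=r.as_matrix();T[:3,3]=p
    return np.linalg.inv(T@cams.camera_model("wrist")["hand_eye"])
def crop(src,x0,y0,w,h,k,out):
    cv2.imwrite(out,cv2.resize(cv2.imread(src)[y0:y0+h,x0:x0+w],None,fx=k,fy=k,interpolation=cv2.INTER_CUBIC))
def to(pos,yaw_y=None,rot=None):
    """scale values to reach tool pos; tool pointing down"""
    p,r,_=tool(); d=r.inv().apply(np.array(pos)-p)/0.5
    out=[d]
    if rot is not None: out.append((r.inv()*rot).as_rotvec()/(np.pi/4))
    return out
E
python3 - <<'E'
from h import *
a=cv2.imread("pics/top0.png")
f=lambda x,y,w,h,k: cv2.resize(a[y:y+h,x:x+w],(w*k,h*k),interpolation=cv2.INTER_CUBIC)
top=f(115,125,180,102,4) 
cv2.imwrite("pics/c1.png",top)
cv2.imwrite("pics/c2.png",f(350,185,70,70,8))
E
```

```text
(no output)
```

View pics/c1.png

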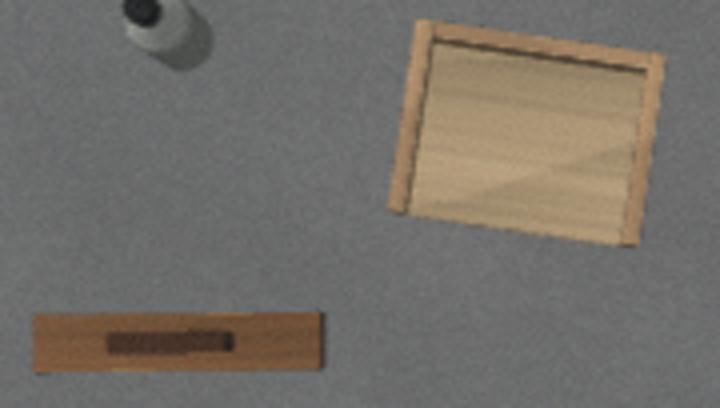

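View pics/c2.png

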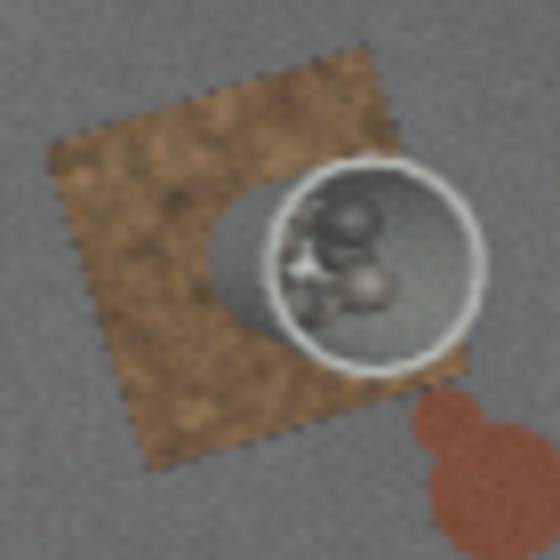

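Crop 1 shows the tray's top corners at (420,19), (665,55), (638,246) and (389,209), and the bar's top from (33,314) to (321,372). Crop 2 shows the cup rim centred at (377,266) and the mat corners at (52,147), (366,45), (468,375) and (150,468).

Run:
```python
from h import *
def W(pts,x0,y0,k,z): return np.array([ray("top",(x0+(X+.5)/k-.5,y0+(Y+.5)/k-.5),z)[:2] for X,Y in pts])
def show(n,P):
    e=np.linalg.norm(P-np.roll(P,-1,0),axis=1); print(n,P.tolist(),"c",P.mean(0),"edges",e)
    a=P[1]-P[0]; b=P[2]-P[3]; return [np.degrees(np.arctan2(-v[0]*-1,-v[1])) for v in (a,b)],[np.degrees(np.arctan2(v[1],v[0])) for v in (P[0]-P[3],P[1]-P[2])]
# angle of long dir (left->right is -y), and of x dir
print(show("tray",W([(420,19),(665,55),(638,246),(389,209)],115,125,4,.03)))
print(show("bar",W([(33,314),(320,312.5),(321,371),(34,373)],115,125,4,.024)))
print(show("ridge",W([(107,332),(226,331),(226,352),(107,354)],115,125,4,.052)))
print(show("mat",W([(52,147),(366,45),(468,375),(150,468)],350,185,8,.004)))
print("rim",W([(377,266),(266,266),(488,266)],350,185,8,.089))
print("bottle base/cap",W([(140,8)],115,125,4,.115),W([(160,35)],115,125,4,0))
# blue cup rim approx, wrist of 800 img; jar lid
for n,uv,z in (("blue",(629,430),.085),("jar",(596,224),.075)): print(n,ray("top",(uv[0]/1.5625,uv[1]/1.5625),z))
```

```text
tray [[0.7131875616465675, 0.11145342386772292], [0.685093560396348, -0.05672687972632955], [0.5537166966356505, -0.0351801995149904], [0.5824124710233765, 0.13460890826406216]] c [0.6336 0.0385] edges [0.1705 0.1331 0.1722 0.1328]
([np.float64(-9.483518820000558), np.float64(-9.592813982517935)], [np.float64(-10.040917202418669), np.float64(-9.313970327982481)])
bar [[0.5156250535653799, 0.379508476622889], [0.5127112558827213, 0.18351829720240384], [0.4727049354279973, 0.18330436298669664], [0.4753474649577375, 0.37891548690989385]] c [0.4941 0.2813] edges [0.196  0.04   0.1956 0.0403]
([np.float64(-0.8517570193103763), np.float64(-0.7739671290857507)], [np.float64(0.8434803210409352), np.float64(0.3063868578248116)])
ridge [[0.5021057886018014, 0.32057907583876344], [0.5011735764049964, 0.241605288655201], [0.4872192043082652, 0.2417251534568702], [0.48749827710012117, 0.32064667914152223]] c [0.4945 0.2811] edges [0.079  0.014  0.0789 0.0146]
([np.float64(-0.6762920440818639), np.float64(-0.20260158895537175)], [np.float64(-0.2651619528399408), np.float64(-0.49214527873572517)])
mat [[0.5034398218291313, -0.26555023912269954], [0.5370600377623049, -0.37746979425141947], [0.42079479018593, -0.4088195641045491], [0.39081345783073884, -0.29610454734637576]] c [ 0.463 -0.337] edges [0.1169 0.1204 0.1166 0.1167]
([np.float64(16.720071414103018), np.float64(14.895340719185763)], [np.float64(15.178395774507944), np.float64(15.090352304959605)])
rim [[ 0.4624 -0.3458]
 [ 0.4631 -0.31  ]
 [ 0.4617 -0.3817]]
bottle base/cap [[0.7051 0.2797]] [[0.7116 0.2981]]
blue [ 0.3151 -0.3568  0.085 ]
jar [ 0.6585 -0.3184  0.075 ]
```

```bash
cat >> h.py <<'E'
def down(deg):
    c,s=np.cos(np.radians(deg)),np.sin(np.radians(deg))
    return R.from_matrix(np.array([[-s,c,0],[c,s,0],[0,0,-1]]).T)
def go(pos,deg):
    d,r=to(pos,rot=down(deg)); print("d",d,"r",r)
E
python3 - <<'E'
from h import *
go((.494,.281,.10),-0.8)
E
```

```text
d [-0.7886 -0.2797  0.2613] r [-0.0022  0.0019  1.6527]
```

```bash
python3 -m handwheel '[{"dx":-0.789,"dy":-0.28,"dz":0.26,"rz":1,"fingers":0},{"dx":-0.789,"dy":-0.28,"dz":0.26,"rz":1,"fingers":0},{"dx":-0.789,"dy":-0.28,"dz":0.26,"rz":1,"fingers":0},{"dx":-0.789,"dy":-0.28,"dz":0.26,"rz":1,"fingers":0},{"dx":-0.789,"dy":-0.28,"dz":0.26,"rz":1,"fingers":0}]' 40
python3 - <<'E'
from h import *
go((.494,.281,.10),-0.8)
E
```

```text
d [-0.7886 -0.2797  0.2613] r [-0.0022  0.0019  1.6527]invalid input
```

```bash
python3 -m handwheel '[{"rx":0,"ry":0,"rz":1,"dx":-0.789,"dy":-0.28,"dz":0.26,"fingers":0},{"rx":0,"ry":0,"rz":1,"dx":-0.789,"dy":-0.28,"dz":0.26,"fingers":0},{"rx":0,"ry":0,"rz":1,"dx":-0.789,"dy":-0.28,"dz":0.26,"fingers":0},{"rx":0,"ry":0,"rz":1,"dx":-0.789,"dy":-0.28,"dz":0.26,"fingers":0},{"rx":0,"ry":0,"rz":1,"dx":-0.789,"dy":-0.28,"dz":0.26,"fingers":0}]' 40
python3 - <<'E'
from h import *
go((.494,.281,.10),-0.8)
E
```

```text
time_s: 0.72
ee_pos: [0.3981, 0.351, 0.1378]
ee_rot: [-0.0, 0.511, 0.859, -0.0]
contact_force: [1.0, 0.2, 0.1]
gripper_width: 0.0853
grip_force: 0.0
d [-0.2145  0.1018  0.0756] r [-0.0002  0.      0.6507]
```

```bash
python3 -m handwheel '[{"rx":0,"ry":0,"rz":0.65,"dx":-0.214,"dy":0.102,"dz":0.075,"fingers":0},{"rx":0,"ry":0,"rz":0.65,"dx":-0.214,"dy":0.102,"dz":0.075,"fingers":0},{"rx":0,"ry":0,"rz":0.65,"dx":-0.214,"dy":0.102,"dz":0.075,"fingers":0},{"rx":0,"ry":0,"rz":0.65,"dx":-0.214,"dy":0.102,"dz":0.075,"fingers":0},{"rx":0,"ry":0,"rz":0.65,"dx":-0.214,"dy":0.102,"dz":0.075,"fingers":0}]'
python3 - <<'E'
from h import *
go((.4943,.281,.029),-0.8)
V=wview(); im=cams.read_camera("wrist"); cv2.imwrite("pics/w1.png",im); np.save("w1.npy",V)
cv2.imwrite("pics/w1b.png",cv2.resize(im,(800,600)))
E
```

```text
time_s: 1.35
ee_pos: [0.4921, 0.284, 0.101]
ee_rot: [-0.0, 0.71, 0.704, -0.0]
contact_force: [-0.2, 0.5, -0.9]
gripper_width: 0.0853
grip_force: 0.0
d [-0.0061  0.0045  0.144 ] r [-0.0009 -0.0009  0.0081]
```

View pics/w1b.png

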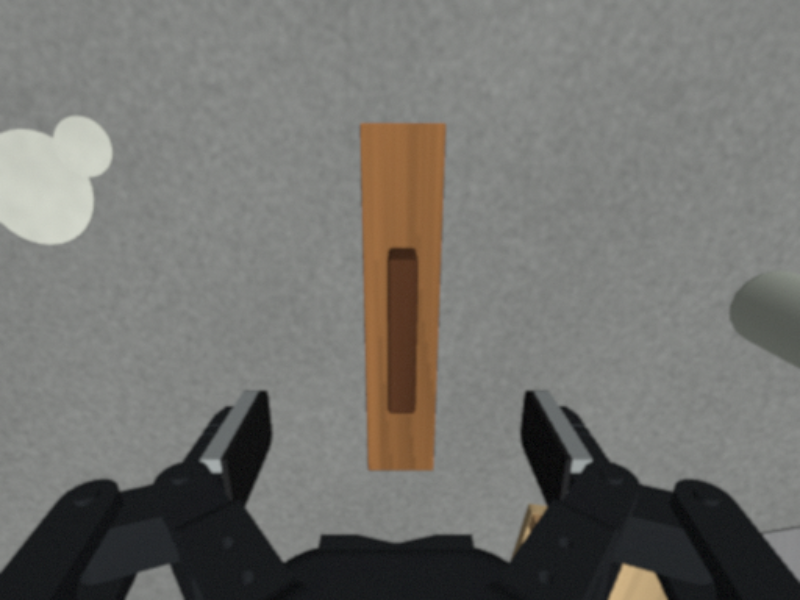

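Run:
```python
from h import *
V=np.load("w1.npy")
f=lambda u,v,z: ray("wrist",((u+.5)*.64-.5,(v+.5)*.64-.5),z,V)[:2]
P=np.array([f(390,260,.052),f(417,260,.052),f(415,411,.052),f(388,411,.052)]);print(P,P.mean(0))
P=np.array([f(361,124,.024),f(445,124,.024),f(433,470,.024),f(370,470,.024)]);print(P,P.mean(0))
```

```text
[[0.4888 0.3214]
 [0.5008 0.3213]
 [0.5003 0.2433]
 [0.4867 0.2434]] [0.4941 0.2824]
[[0.4757 0.3794]
 [0.5147 0.379 ]
 [0.5127 0.1834]
 [0.4743 0.1838]] [0.4943 0.2814]
```

The wrist view puts the ridge at (0.494, 0.282), which agrees with the top view. I'll descend and grip it.

```bash
python3 -m handwheel '[{"rx":0,"ry":0,"rz":0.008,"dx":-0.005,"dy":0.004,"dz":0.07,"fingers":0},{"rx":0,"ry":0,"rz":0.008,"dx":-0.005,"dy":0.004,"dz":0.142,"fingers":0},{"rx":0,"ry":0,"rz":0.008,"dx":-0.005,"dy":0.004,"dz":0.142,"fingers":0.5},{"rx":0,"ry":0,"rz":0.008,"dx":-0.005,"dy":0.004,"dz":0.142,"fingers":1},{"rx":0,"ry":0,"rz":0.008,"dx":-0.005,"dy":0.004,"dz":0.142,"fingers":1}]' 50;  python3 -m handwheel '[{"rx":0,"ry":0,"rz":0,"dx":0,"dy":0,"dz":0,"fingers":1},{"rx":0,"ry":0,"rz":0,"dx":0,"dy":0,"dz":0,"fingers":1},{"rx":0,"ry":0,"rz":0,"dx":0,"dy":0,"dz":0,"fingers":1}]' 50
python3 - <<'E'
from h import *
c,s=np.cos(np.radians(9.6)),np.sin(np.radians(9.6))
t=np.array([.634,.0385]); x=np.array([c,-s])
print(t-.087*x, t-.112*x)
go((*(t-.112*x),.08),-9.6)
E
```

```text
time_s: 2.02
ee_pos: [0.4964, 0.2812, 0.0321]
ee_rot: [0.0, 0.713, 0.701, 0.002]
contact_force: [0.1, -0.2, -0.4]
gripper_width: 0.0324
grip_force: 0.0
time_s: 2.4
ee_pos: [0.4958, 0.2808, 0.0315]
ee_rot: [0.0, 0.713, 0.701, 0.001]
contact_force: [-2.8, 0.2, 6.4]
gripper_width: 0.0126
grip_force: 53.0
[0.5482 0.053 ] [0.5236 0.0572]
d [-0.446   0.0638 -0.0976] r [ 0.0019 -0.0021  0.1904]
```

```bash
python3 -m handwheel '[{"rx":0,"ry":0,"rz":0,"dx":0,"dy":0,"dz":-0.05,"fingers":1},{"rx":0,"ry":0,"rz":0.1,"dx":-0.1,"dy":0.014,"dz":-0.097,"fingers":1},{"rx":0,"ry":0,"rz":0.19,"dx":-0.22,"dy":0.03,"dz":-0.097,"fingers":1},{"rx":0,"ry":0,"rz":0.19,"dx":-0.34,"dy":0.045,"dz":-0.097,"fingers":1},{"rx":0,"ry":0,"rz":0.19,"dx":-0.446,"dy":0.064,"dz":-0.097,"fingers":1}]';  python3 -m handwheel '[{"rx":0,"ry":0,"rz":0,"dx":0,"dy":0,"dz":0,"fingers":1},{"rx":0,"ry":0,"rz":0,"dx":0,"dy":0,"dz":0,"fingers":1}]'
python3 - <<'E'
from h import *
V=wview(); im=cams.read_camera("wrist"); cv2.imwrite("pics/w2.png",im); np.save("w2.npy",V)
cv2.imwrite("pics/top2.png",cams.read_camera("top"))
cv2.imwrite("pics/w2b.png",cv2.resize(im,(800,600)))
print(tool()[0])
E
```

```text
time_s: 3.02
ee_pos: [0.5221, 0.0541, 0.0781]
ee_rot: [-0.0, 0.764, 0.645, -0.001]
contact_force: [0.7, 0.5, -1.4]
gripper_width: 0.0127
grip_force: 51.8
time_s: 3.28
ee_pos: [0.5223, 0.057, 0.078]
ee_rot: [-0.001, 0.764, 0.645, -0.0]
contact_force: [-0.1, 0.9, -2.4]
gripper_width: 0.013
grip_force: 51.8
[0.5224 0.0588 0.0781]
```

View pics/w2b.png

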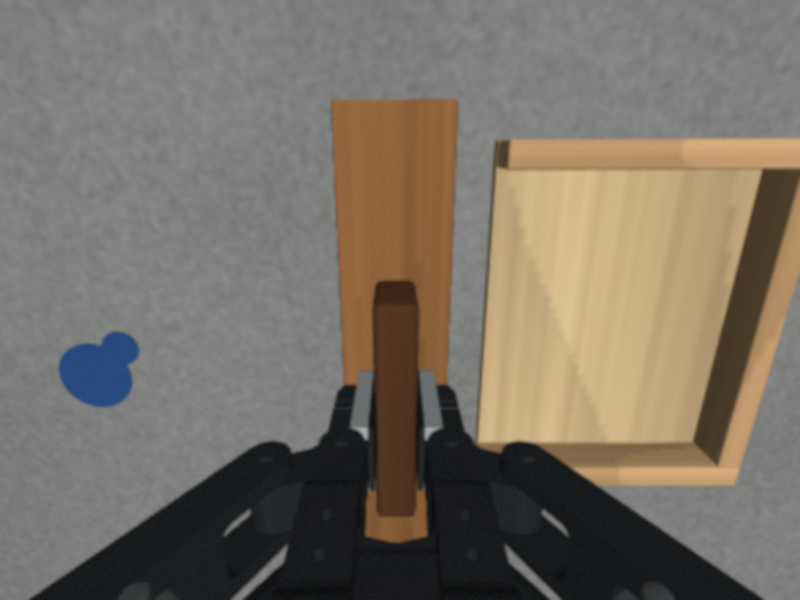

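The bar is held with its far end at (334–457, 100). The tray's +y front top corner is at (509,139), its far −y corner is at (739,486), and the floor edge runs from (497,170) to (479,442).

Run:
```python
from h import *
from scipy.optimize import least_squares
V=np.load("w2.npy")
f=lambda u,v,z: ray("wrist",((u+.5)*.64-.5,(v+.5)*.64-.5),z,V)[:2]
obs=[(f(509,139,.03),(-67,87)),(f(739,486,.03),(67,-87)),(f(738,470,.03),None),(f(510,169.5,.03),(-67,75)),(f(721,466,.03),(61-6,-75))]
obs=[o for o in obs if o[1]]
def g(p):
    c,s=np.cos(p[2]),np.sin(p[2]);M=np.array([[c,-s],[s,c]])
    return np.concatenate([p[:2]+M@(np.array(q)/1000)-w for w,q in obs])
r=least_squares(g,[.634,.0385,-.167]);print(r.x,np.degrees(r.x[2]),(r.fun*1000).round(1))
e1,e2=f(497,170,.008),f(479,442,.008); v=e1-e2; print("floor edge",e1,e2,np.degrees(np.arctan2(-v[0],v[1])))
z=tool()[0][2]-.0315+.024
a,b=f(334,100,z),f(457,100,z); m,n=f(345,384,z),f(448,384,z)
print("bar end",a,b,np.linalg.norm(a-b)); 
for v in (a-m,b-n): print(np.degrees(np.arctan2(-v[0],v[1])))
y=((a-m)+(b-n));y/=np.linalg.norm(y); print("bar c",(a+b)/2-.098*y, "tool",tool()[0])
```

```text
[ 0.6349  0.0388 -0.1595] -9.139513865017443 [ 1.  -0.8 -0.6  1.3 -0.3 -0.7 -0.2  0.1]
floor edge [0.5801 0.1231] [ 0.5557 -0.0248] -9.38747313963031
bar end [0.519  0.1576] [0.5569 0.1511] 0.038429589796497944
-9.930537577131755
-9.121016911963803
bar c [0.5217 0.0577] tool [0.5224 0.0588 0.0781]
```

```bash
python3 -m handwheel '[{"rx":0,"ry":0,"rz":-0.004,"dx":0,"dy":0,"dz":0.04,"fingers":1},{"rx":0,"ry":0,"rz":-0.004,"dx":0,"dy":0,"dz":0.075,"fingers":1},{"rx":0,"ry":0,"rz":-0.004,"dx":-0.001,"dy":0.02,"dz":0.09,"fingers":1},{"rx":0,"ry":0,"rz":-0.004,"dx":-0.001,"dy":0.042,"dz":0.092,"fingers":1},{"rx":0,"ry":0,"rz":-0.004,"dx":-0.001,"dy":0.044,"dz":0.092,"fingers":1}]';  python3 -m handwheel '[{"rx":0,"ry":0,"rz":0,"dx":0,"dy":0,"dz":0,"fingers":1},{"rx":0,"ry":0,"rz":0,"dx":0,"dy":0,"dz":0,"fingers":1}]'
python3 - <<'E'
from h import *
V=wview(); im=cams.read_camera("wrist"); cv2.imwrite("pics/w3.png",im); np.save("w3.npy",V)
cv2.imwrite("pics/w3b.png",cv2.resize(im,(800,600)))
go((.549,.0535,.0315),-9.4)
E
```

```text
time_s: 4.0
ee_pos: [0.5469, 0.0519, 0.033]
ee_rot: [0.001, 0.763, 0.647, 0.001]
contact_force: [0.7, 0.4, -3.2]
gripper_width: 0.0128
grip_force: 51.8
time_s: 4.25
ee_pos: [0.5445, 0.0524, 0.0327]
ee_rot: [-0.0, 0.763, 0.647, 0.0]
contact_force: [-0.2, 0.2, -3.7]
gripper_width: 0.0131
grip_force: 51.8
d [0.0034 0.0087 0.0024] r [-0.0001 -0.0002 -0.0002]
```

View pics/w3b.png

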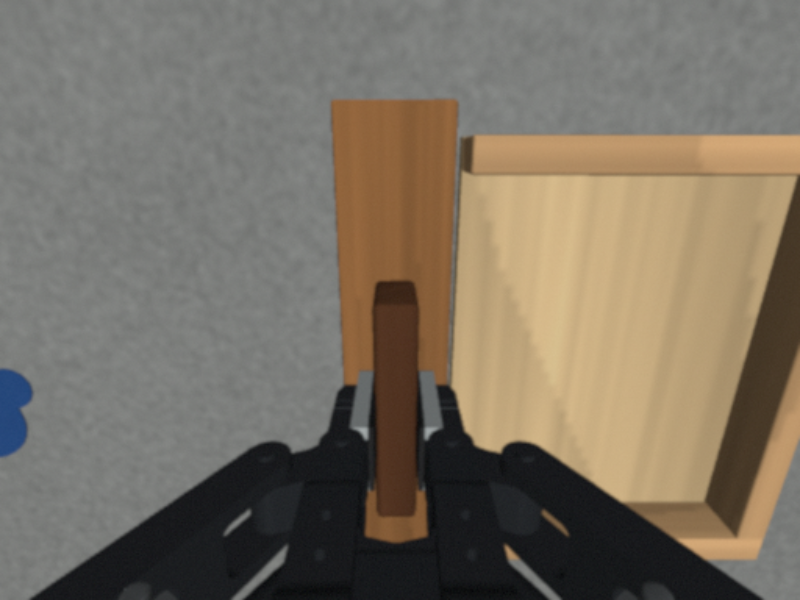

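The bar is about 1 mm off the table with a narrow gap to the tray. Its end edge is at v=100 and the tray wall's outer edge is at v=135. I'll check the centring (the overhang should be 11 mm) and the gap.

Run:
```python
from h import *
V=np.load("w3.npy"); p,r,_=tool(); yb=r.as_matrix()[:2,0]; xb=r.as_matrix()[:2,1]
f=lambda u,v,z: ray("wrist",((u+.5)*.64-.5,(v+.5)*.64-.5),z,V)[:2]-p[:2]
for n,q in (("barend",f(457,100,.025)),("barend-",f(334,100,.025)),("wall",f(474,135,.03)),("wall bot",f(461,137,.0)),("wallin",f(474,174.5,.03)),("inner-y",f(740,541,.03)),("out-y",f(757,558,.03))): print(n,"x",q@xb*1e3,"y",q@yb*1e3)
```

```text
barend x 18.45327220127977 y 98.50104649356625
barend- x -20.039252500729525 y 98.5771835011778
wall x 23.52227439560806 y 88.10618593760668
wall bot x 23.651901270127343 y 88.23064315142955
wallin x 24.183192252482012 y 76.3269161909862
inner-y x 147.4944045012923 y -76.0565538412472
out-y x 157.41260368744506 y -85.78987220512647
```

```bash
python3 -m handwheel '[{"rx":0,"ry":0,"rz":0,"dx":0.001,"dy":0,"dz":0.003,"fingers":1},{"rx":0,"ry":0,"rz":0,"dx":0.001,"dy":0.003,"dz":0.003,"fingers":1},{"rx":0,"ry":0,"rz":0,"dx":0.001,"dy":0.006,"dz":0.003,"fingers":1},{"rx":0,"ry":0,"rz":0,"dx":0.001,"dy":0.006,"dz":0.003,"fingers":1}]';  python3 -m handwheel '[{"rx":0,"ry":0,"rz":0,"dx":0,"dy":0.002,"dz":0,"fingers":1},{"rx":0,"ry":0,"rz":0,"dx":0,"dy":0.002,"dz":0,"fingers":1}]'
```

```text
time_s: 4.8
ee_pos: [0.5465, 0.0528, 0.0316]
ee_rot: [-0.001, 0.763, 0.647, -0.001]
contact_force: [-5.5, 0.4, 5.6]
gripper_width: 0.0131
grip_force: 53.0
time_s: 5.05
ee_pos: [0.5472, 0.0527, 0.0316]
ee_rot: [-0.001, 0.763, 0.647, -0.001]
contact_force: [-5.7, 0.5, 6.1]
gripper_width: 0.0129
grip_force: 53.2
```

```bash
for i in 1; do python3 -m handwheel '[{"rx":0,"ry":0,"rz":0,"dx":0,"dy":0.002,"dz":-0.0005,"fingers":1},{"rx":0,"ry":0,"rz":0,"dx":0,"dy":0.002,"dz":-0.0005,"fingers":1}]'; done;  python3 -m handwheel '[{"rx":0,"ry":0,"rz":0,"dx":0,"dy":0.001,"dz":-0.0005,"fingers":1},{"rx":0,"ry":0,"rz":0,"dx":0,"dy":0.001,"dz":-0.0005,"fingers":1}]'
```

```text
time_s: 5.3
ee_pos: [0.5485, 0.0526, 0.0316]
ee_rot: [-0.001, 0.763, 0.647, -0.001]
contact_force: [-5.7, 1.2, 6.6]
gripper_width: 0.013
grip_force: 53.1
time_s: 5.55
ee_pos: [0.5485, 0.0526, 0.0317]
ee_rot: [-0.002, 0.763, 0.647, -0.001]
contact_force: [-5.8, 0.5, 4.9]
gripper_width: 0.0126
grip_force: 53.0
```

```bash
python3 -m handwheel '[{"rx":0,"ry":0,"rz":0,"dx":0,"dy":0.001,"dz":-0.0005,"fingers":1},{"rx":0,"ry":0,"rz":0,"dx":0,"dy":0.001,"dz":-0.0005,"fingers":1}]'
python3 - <<'E'
from h import *
np.save("w4.npy",wview()); im=cams.read_camera("wrist"); cv2.imwrite("pics/w4.png",im)
crop("pics/w4.png",260,60,80,200,3,"pics/a.png"); a=cv2.imread("pics/a.png")
cv2.imwrite("pics/top4.png",cams.read_camera("top")); crop("pics/top4.png",190,125,110,100,5,"pics/b.png"); b=cv2.imread("pics/b.png")
c=np.zeros((600,800,3),np.uint8); c[:600,:240]=a; c[:500,245:795]=b; cv2.imwrite("pics/c4.png",c)
E
```

```text
time_s: 5.8
ee_pos: [0.5486, 0.0526, 0.0317]
ee_rot: [-0.002, 0.763, 0.647, -0.001]
contact_force: [-5.6, 2.1, 4.2]
gripper_width: 0.0128
grip_force: 52.9
```

View pics/c4.png

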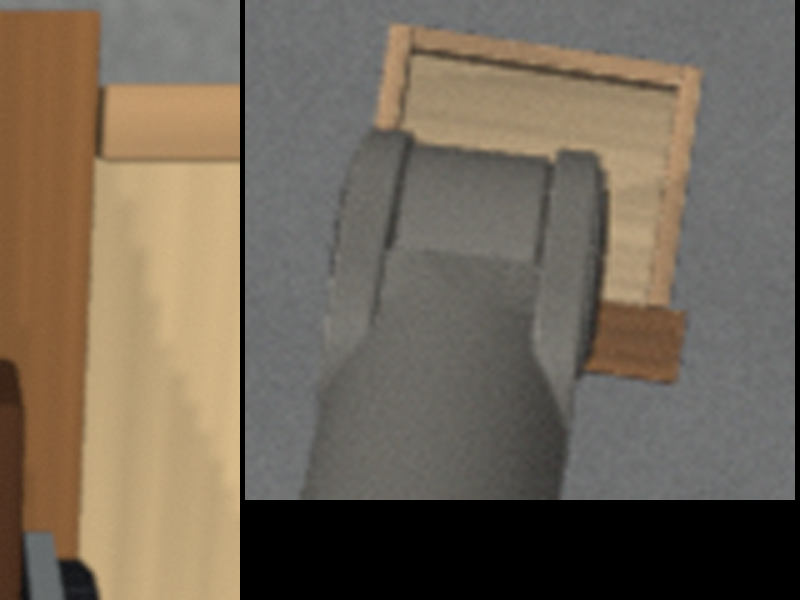

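```bash
python3 -m handwheel '[{"rx":0,"ry":0,"rz":0,"dx":0,"dy":0,"dz":-0.001,"fingers":1},{"rx":0,"ry":0,"rz":0,"dx":0,"dy":0,"dz":-0.001,"fingers":1}]'; python3 -m handwheel '[{"rx":0,"ry":0,"rz":0,"dx":0,"dy":0.002,"dz":0,"fingers":1},{"rx":0,"ry":0,"rz":0,"dx":0,"dy":0.002,"dz":0,"fingers":1}]'
```

```text
time_s: 6.15
ee_pos: [0.5487, 0.0526, 0.0317]
ee_rot: [-0.002, 0.763, 0.647, -0.001]
contact_force: [-5.5, 0.7, 3.0]
gripper_width: 0.0132
grip_force: 52.5
time_s: 6.4
ee_pos: [0.5487, 0.0526, 0.0317]
ee_rot: [-0.003, 0.763, 0.647, -0.002]
contact_force: [-7.1, 1.6, 5.2]
gripper_width: 0.0129
grip_force: 52.8
```

```bash
python3 -m handwheel '[{"rx":0,"ry":0,"rz":0,"dx":0,"dy":0.0005,"dz":0,"fingers":1},{"rx":0,"ry":0,"rz":0,"dx":0,"dy":0.0005,"dz":0,"fingers":0.7},{"rx":0,"ry":0,"rz":0,"dx":0,"dy":-0.002,"dz":0,"fingers":0.5},{"rx":0,"ry":0,"rz":0,"dx":0,"dy":-0.002,"dz":0,"fingers":0.5},{"rx":0,"ry":0,"rz":0,"dx":0,"dy":-0.002,"dz":0,"fingers":0.5}]'; python3 -m handwheel '[{"rx":0,"ry":0,"rz":0,"dx":0,"dy":0,"dz":-0.1,"fingers":0.5},{"rx":0,"ry":0,"rz":0,"dx":0,"dy":0,"dz":-0.2,"fingers":0.2},{"rx":0,"ry":0,"rz":0,"dx":-0.05,"dy":-0.1,"dz":-0.3,"fingers":0},{"rx":0,"ry":0,"rz":0,"dx":-0.1,"dy":-0.2,"dz":-0.3,"fingers":0},{"rx":0,"ry":0,"rz":0,"dx":-0.1,"dy":-0.2,"dz":-0.3,"fingers":0}]'
python3 - <<'E'
from h import *
np.save("w5.npy",wview()); cv2.imwrite("pics/w5.png",cams.read_camera("wrist"))
cv2.imwrite("pics/top5.png",cams.read_camera("top")); crop("pics/top5.png",190,125,110,100,5,"pics/b.png"); b=cv2.imread("pics/b.png")
crop("pics/w5.png",0,0,512,384,1,"pics/a.png"); a=cv2.imread("pics/a.png")
c=np.zeros((600,800,3),np.uint8); c[:500,:550]=b; a=a[:,:,:];s=cv2.resize(a,(250,188)); c[:188,550:]=s; cv2.imwrite("pics/c5.png",c)
E
```

```text
time_s: 7.02
ee_pos: [0.5512, 0.0519, 0.0325]
ee_rot: [0.0, 0.763, 0.647, 0.0]
contact_force: [0.5, -1.4, 0.5]
gripper_width: 0.043
grip_force: 0.0
time_s: 7.65
ee_pos: [0.439, 0.0173, 0.1821]
ee_rot: [-0.002, 0.764, 0.646, -0.001]
contact_force: [0.3, 0.5, -0.1]
gripper_width: 0.0855
grip_force: 0.0
```

View pics/c5.png

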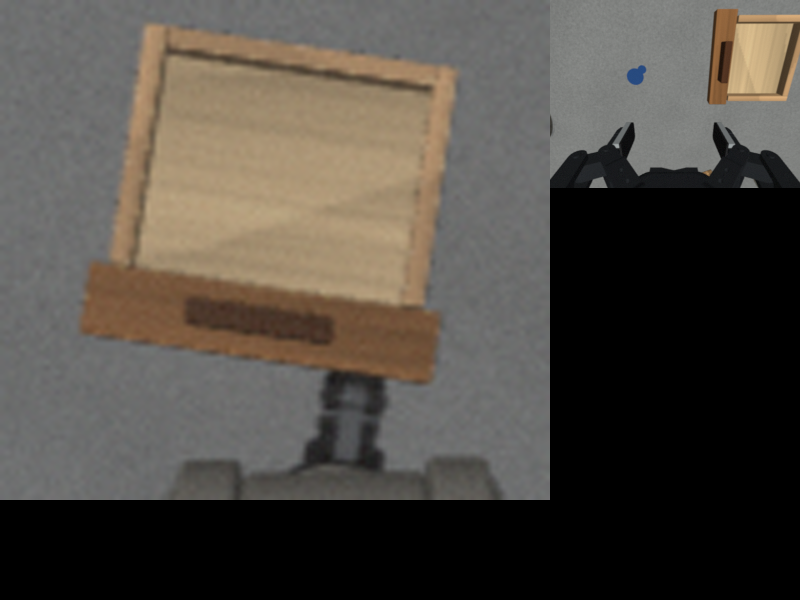

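The bar now closes the open side with no visible gap. Its top corners are at (92,262), (440,313), (433,383) and (80,333), and the tray's far corners are at (145,24) and (457,68). I'll check this numerically and work out the cup approach.

Run:
```python
from h import *
def W(pts,z): return np.array([ray("top",(190+(X+.5)/5-.5,125+(Y+.5)/5-.5),z)[:2] for X,Y in pts])
b=W([(92,262),(440,313),(433,383),(80,333)],.024); t=W([(145,24),(457,68)],.03)
v=b[0]-b[1];w=b[3]-b[2];u=t[0]-t[1]
A=lambda v:np.degrees(np.arctan2(-v[0],v[1])); print(A(v),A(w),A(u))
bc=b.mean(0);a=np.radians(-9.4);x=np.array([np.cos(a),np.sin(a)]);tc=t.mean(0)-.067*x
print("bar",bc,"tray",tc,"rel",(tc-bc)@x,(tc-bc)@[-x[1],x[0]],np.linalg.norm(u))
go((.46,-.30,.25),-90+0)
print(status.read_state()["joint_positions"])
```

```text
-9.478237308339933 -9.207478245874398 -9.148679774596532
bar [0.5475 0.0534] tray [0.6333 0.0395] rel 0.08689222236894444 0.0003029708843254297 0.1735647477667852
d [-0.6239  0.137  -0.1353] r [-0.0002 -0.0032  1.7904]
[-0.5875  0.1359  0.5657  1.8785 -0.0814  1.1476 -0.1572]
```

The bar is flush: it measures 86.9 mm from the tray centre and is centred within 0.3 mm. Next I'll grip the cup from the side with a tilted hand, so that the pour becomes a roll about the tool axis.

```bash
cat >> h.py <<'E'
def tilt(H,e,roll=0):
    H,e=np.radians([H,e]); h=np.array([np.cos(H),np.sin(H),0]); u=np.array([0,0,1.])
    z=np.cos(e)*h-np.sin(e)*u; x=np.sin(e)*h+np.cos(e)*u
    return R.from_matrix(np.array([x,np.cross(z,x),z]).T)*R.from_euler("z",roll,degrees=True)
def gt(G,back,H,e,roll=0,lead=.022):
    rot=tilt(H,e,roll); p=np.array(G)+rot.as_matrix()[:,2]*(lead-back)
    d,r=to(p,rot=rot); s=tool()[2]
    print("target",p,"d",d,"r",r,"|rows|",np.linalg.norm(d)*8,np.linalg.norm(r)*45/10.7); print("q",s["joint_positions"],"t",s["time_s"])
E
python3 - <<'E'
from h import *
gt((.4624,-.3458,.064),.16,-45,40)
go((.36,-.2,.22),-135)
E
```

```text
target [ 0.3876 -0.271   0.1527] d [-0.5909 -0.0155  0.0591] r [-1.2036  0.6152  2.5774] |rows| 4.752244424641058 12.239880442681754
q [-0.5875  0.1359  0.5657  1.8785 -0.0814  1.1476 -0.1572] t 7.75
d [-0.4595 -0.0932 -0.0753] r [-0.0016 -0.0033  2.7904]
```

```bash
python3 -m handwheel '[{"rx":0,"ry":0,"rz":1,"dx":-0.4,"dy":-0.06,"dz":-0.076,"fingers":0},{"rx":0,"ry":0,"rz":1,"dx":-0.4,"dy":-0.06,"dz":-0.076,"fingers":0},{"rx":0,"ry":0,"rz":1,"dx":-0.4,"dy":-0.06,"dz":-0.076,"fingers":0},{"rx":0,"ry":0,"rz":1,"dx":-0.4,"dy":-0.06,"dz":-0.076,"fingers":0},{"rx":0,"ry":0,"rz":1,"dx":-0.4,"dy":-0.06,"dz":-0.076,"fingers":0}]' 40;  python3 -m handwheel '[{"rx":0,"ry":0,"rz":1,"dx":0,"dy":0,"dz":0,"fingers":0},{"rx":0,"ry":0,"rz":1,"dx":0,"dy":0,"dz":0,"fingers":0},{"rx":0,"ry":0,"rz":1,"dx":0,"dy":0,"dz":0,"fingers":0},{"rx":0,"ry":0,"rz":1,"dx":0,"dy":0,"dz":0,"fingers":0},{"rx":0,"ry":0,"rz":1,"dx":0,"dy":0,"dz":0,"fingers":0}]'
python3 - <<'E'
from h import *
gt((.4624,-.3458,.064),.16,-45,40)
go((.36,-.2,.22),-135)
E
```

```text
time_s: 8.38
ee_pos: [0.3827, -0.1753, 0.2211]
ee_rot: [0.001, 0.953, 0.304, 0.001]
contact_force: [0.6, 0.7, 0.2]
gripper_width: 0.0854
grip_force: 0.0
time_s: 9.0
ee_pos: [0.3828, -0.1717, 0.2201]
ee_rot: [0.0, 0.997, -0.079, -0.0]
contact_force: [-0.1, -0.5, -0.7]
gripper_width: 0.0854
grip_force: 0.0
target [ 0.3876 -0.271   0.1527] d [0.041  0.1946 0.1348] r [-0.347   1.0738  0.7465] |rows| 1.9222928705311946 5.690580975167914
q [-0.4102  0.0439  0.8284  1.8767 -0.0335  1.2356 -1.3006] t 9.0
d [-0.0361  0.0631  0.0002] r [0.0009 0.0003 0.7981]
```

```bash
python3 -m handwheel '[{"rx":-0.24,"ry":0.75,"rz":0.52,"dx":0.03,"dy":0.14,"dz":0.06,"fingers":0},{"rx":-0.24,"ry":0.75,"rz":0.52,"dx":0.03,"dy":0.14,"dz":0.06,"fingers":0},{"rx":-0.24,"ry":0.75,"rz":0.52,"dx":0.03,"dy":0.14,"dz":0.06,"fingers":0},{"rx":-0.24,"ry":0.75,"rz":0.52,"dx":0.03,"dy":0.14,"dz":0.06,"fingers":0},{"rx":-0.24,"ry":0.75,"rz":0.52,"dx":0.03,"dy":0.14,"dz":0.06,"fingers":0}]'
python3 - <<'E'
from h import *
gt((.4624,-.3458,.064),.16,-45,40)
E
```

```text
time_s: 9.62
ee_pos: [0.385, -0.2431, 0.1899]
ee_rot: [0.116, 0.913, -0.273, 0.28]
contact_force: [0.0, -0.9, 0.3]
gripper_width: 0.0857
grip_force: 0.0
target [ 0.3876 -0.271   0.1527] d [-0.0148  0.0388  0.0836] r [-0.1063  0.3222  0.2249] |rows| 0.7465335120729649 1.711868781960217
q [-0.1001 -0.2736  0.4074  2.3738  0.6608  0.5193 -2.3242] t 9.625
```

Run:
```python
from h import *
gt((.4624,-.3458,.064),.09,-40,40)
```

```text
target [ 0.4225 -0.3123  0.1077] d [0.0176 0.0624 0.2183] r [-0.0308  0.3261  0.143 ] |rows| 1.8218274464672028 1.5030978247889126
q [-0.1001 -0.2736  0.4074  2.3738  0.6608  0.5193 -2.3242] t 9.625
```

```bash
python3 -m handwheel '[{"rx":-0.03,"ry":0.326,"rz":0.143,"dx":0.017,"dy":0.062,"dz":0.08,"fingers":0},{"rx":-0.03,"ry":0.326,"rz":0.143,"dx":0.017,"dy":0.062,"dz":0.16,"fingers":0},{"rx":-0.03,"ry":0.326,"rz":0.143,"dx":0.017,"dy":0.062,"dz":0.218,"fingers":0},{"rx":-0.03,"ry":0.326,"rz":0.143,"dx":0.017,"dy":0.062,"dz":0.218,"fingers":0},{"rx":-0.03,"ry":0.326,"rz":0.143,"dx":0.017,"dy":0.062,"dz":0.218,"fingers":0}]'
python3 - <<'E'
from h import *
gt((.4624,-.3458,.064),.09,-40,40)
np.save("w6.npy",wview()); im=cams.read_camera("wrist"); cv2.imwrite("pics/w6.png",im)
# rim detection: bright whitish ring; project expected rim
V=np.load("w6.npy");K=cams.camera_model("wrist")["intrinsics"]
def proj(P): q=V[:3,:3]@P+V[:3,3]; q=K@q; return q[:2]/q[2]
for n,P in (("c",(.4624,-.3458,.089)),("L",(.4624+.036*.643,-.3458+.036*.766,.089)),("R",(.4624-.036*.643,-.3458-.036*.766,.089))): print(n,proj(np.array(P)))
E
```

```text
time_s: 10.25
ee_pos: [0.4115, -0.3164, 0.176]
ee_rot: [0.131, 0.87, -0.311, 0.36]
contact_force: [1.1, 0.3, 0.4]
gripper_width: 0.0852
grip_force: 0.0
target [ 0.4225 -0.3123  0.1077] d [-0.0883 -0.0207  0.1047] r [-0.0069  0.1101  0.0124] |rows| 1.1080321799556618 0.467071003114372
q [-0.1481 -0.1473  0.6574  2.439   1.4124  0.1982 -3.0438] t 10.25
c [241.5869 213.3667]
L [203.4683 212.988 ]
R [279.7059 213.7454]
```

The wrist ran into its joint limits (q6≈0.2, q7≈−3.04). I'll fit the arm's kinematics from the recorded poses so I can choose a reachable grasp and pour orientation.

```bash
cat > kin.py <<'E'
from h import *
from itertools import product
from scipy.optimize import least_squares
Q=np.array([[-1.3257,.3117,.014,1.5131,-.0044,1.3192,-.0272],[-.5875,.1359,.5657,1.8785,-.0814,1.1476,-.1572],[-.4102,.0439,.8284,1.8767,-.0335,1.2356,-1.3006],[-.1001,-.2736,.4074,2.3738,.6608,.5193,-2.3242],[-.1481,-.1473,.6574,2.439,1.4124,.1982,-3.0438]])
Pm=np.array([[.1553,.5268,.2302],[.439,.0173,.1821],[.3828,-.1717,.2201],[.385,-.2431,.1899],[.4115,-.3164,.176]])
qm=np.array([[0,.1429,.9897,-.001],[-.002,.764,.646,-.001],[0,.997,-.079,0],[.116,.913,-.273,.28],[.131,.87,-.311,.36]])
Rm=R.from_quat(qm[:,[1,2,3,0]])
ax=lambda a,q:R.from_euler(a,q)
def chain(q,s):
    r=R.identity(); out=[]
    for i,a in enumerate("zyzyzyz"):
        r=r*ax(a,s[i]*q[i]); out.append(r)
    return out
def fk(q,s,C,h,A):
    c=chain(q,s); p=np.array([0,0,h])+c[1].apply(A[:3])+c[3].apply(A[3:6])+c[5].apply(A[6:9]); return p,c[6]*C
def fit():
    best=None
    for s in product([1,-1],repeat=4):
        s=(s[0],1,s[1],1,s[2],1,s[3])
        D=[chain(q,s)[6].inv()*r for q,r in zip(Q,Rm)]
        C=R.concatenate(D).mean(); e=max((C.inv()*d).magnitude() for d in D)
        if best is None or e<best[0]: best=(e,s,C)
    e,s,C=best
    # linear LSQ for h,A ; h fixed via regularisation
    M=[];b=[]
    for q,p in zip(Q,Pm):
        c=chain(q,s); M.append(np.hstack([[[0],[0],[1]],c[1].as_matrix(),c[3].as_matrix(),c[5].as_matrix()])); b.append(p)
    M=np.vstack(M);b=np.concatenate(b); x0=np.array([.3,0,0,.4,0,0,.35,0,0,.3])
    dx=np.linalg.lstsq(np.vstack([M,.02*np.eye(10)]),np.concatenate([b-M@x0,np.zeros(10)]),rcond=None)[0]
    x=x0+dx; return e,s,C,x[0],x[1:],b-M@x
E
python3 - <<'E'
from kin import *
e,s,C,h,A,r=fit(); print(np.degrees(e),s,C.as_matrix(),h,A,(r*1e3).round(1))
E
```

```text
0.30988130459729635 (-1, 1, -1, 1, -1, 1, -1) [[-0.0004 -1.      0.0008]
 [ 1.     -0.0004 -0.0001]
 [ 0.0001  0.0008  1.    ]] 0.2740415993419362 [ 0.0012 -0.0135  0.4652  0.0145  0.0003  0.429   0.0063 -0.0039  0.3641] [-0.1  0.6 -0.3 -1.8 -0.3  0.2  1.1 -0.1  0.4 -0.5 -0.6  1.1  0.6  0.2
 -1.3]
```

```bash
cat >> kin.py <<'E'
_,S,C,hh,AA,_=fit()
lo=np.array([-2.7,-.3,-1.27,.12,-1.44,.2,-3.05]);hi=np.array([2.7,1.91,1.3,2.57,4.58,2.03,3.05])
mid=(lo+hi)/2;half=(hi-lo)/2
def ik(p,rot,q0,wm=.02):
    def f(q):
        P,r=fk(q,S,C,hh,AA)
        return np.concatenate([(P-p)*10,(r.inv()*rot).as_rotvec()*3,wm*np.maximum(np.abs((q-mid)/half)-.8,0)*10])
    r=least_squares(f,np.clip(q0,lo+.01,hi-.01),bounds=(lo,hi),max_nfev=60)
    P,rr=fk(r.x,S,C,hh,AA); return r.x,np.linalg.norm(P-p)+(rr.inv()*rot).magnitude()*.1,(1-np.abs((r.x-mid)/half)).min()
def search(p,rot,n=10,seed=0):
    rng=np.random.default_rng(seed); best=(None,-1)
    for i in range(n):
        q,e,m=ik(p,rot,mid+half*rng.uniform(-.7,.7,7))
        if e<2e-3 and m>best[1]: best=(q,m)
    return best
E
time timeout 500 python3 - <<'E'
from kin import *
G=np.array([.4624,-.3458,.064])
for e in (20,35,50):
    for H in range(-180,180,30):
        rot=tilt(H,e); p=G+rot.as_matrix()[:,2]*.022
        q,m=search(p,rot,8)
        if q is not None: print("e",e,"H",H,"m %.2f"%m,q.round(2))
E
```

```text
e 20 H -150 m 0.22 [0.01 1.23 0.45 1.04 0.43 1.8  2.37]
e 20 H -120 m 0.29 [ 0.36  1.04 -0.41  1.52  1.26  1.76  2.03]
e 20 H -90 m 0.37 [-0.16  0.84  0.21  2.01  1.39  1.09  1.92]
e 20 H -60 m 0.16 [ 0.51  0.83 -0.36  2.37  2.31  1.43  1.74]
e 20 H -30 m 0.07 [0.67 0.8  0.09 2.49 3.36 1.38 1.54]
e 20 H 0 m 0.18 [0.38 1.12 0.92 2.23 4.05 1.85 1.07]
e 20 H 30 m 0.25 [ 1.76  1.09 -0.78  1.76 -0.68  0.88  0.74]
e 20 H 60 m 0.34 [ 1.55  1.26 -0.83  1.27 -0.28  1.43  0.54]
e 20 H 90 m 0.05 [ 1.24  1.44 -0.89  0.76 -0.02  1.99  0.59]
e 35 H -180 m 0.03 [ 0.21  1.26  0.58  0.79 -0.03  2.    2.23]
e 35 H -150 m 0.23 [0.07 1.05 0.36 1.18 0.39 1.62 2.34]
e 35 H -120 m 0.25 [0.06 0.83 0.11 1.6  0.83 1.29 2.29]
e 35 H -90 m 0.29 [-0.03  0.66  0.17  2.02  1.28  0.9   2.17]
e 35 H -60 m 0.18 [ 0.37  0.54 -0.12  2.34  2.18  0.84  1.88]
e 35 H -30 m 0.12 [ 1.15  0.57 -0.49  2.42  3.17  0.73  1.88]
e 35 H 0 m 0.10 [0.22 0.94 1.07 2.22 4.27 1.52 0.9 ]
e 35 H 30 m 0.31 [ 1.7   0.92 -0.8   1.79 -0.52  0.76  0.47]
e 35 H 60 m 0.39 [ 1.49  1.07 -0.77  1.37 -0.22  1.29  0.49]
e 35 H 90 m 0.28 [ 1.24  1.24 -0.78  0.96  0.02  1.78  0.64]
e 50 H -180 m 0.32 [0.35 1.   0.2  1.04 0.15 1.73 2.06]
e 50 H -150 m 0.32 [ 0.58  0.91 -0.44  1.3   0.78  1.62  2.07]
e 50 H -120 m 0.21 [ 0.27  0.7  -0.05  1.64  0.76  1.17  2.4 ]
e 50 H -90 m 0.20 [ 0.52  0.56 -0.37  1.96  1.23  0.95  2.44]
e 50 H -60 m 0.20 [0.33 0.4  0.04 2.22 1.71 0.41 2.43]
e 50 H -30 m 0.16 [0.21 0.41 0.56 2.29 4.1  0.37 0.67]
e 50 H 0 m 0.13 [ 1.4   0.52 -0.56  2.09 -1.05  0.34  0.36]
e 50 H 30 m 0.32 [ 1.62  0.8  -0.86  1.79 -0.19  0.7   0.06]
e 50 H 60 m 0.40 [ 1.35  0.86 -0.61  1.47 -0.22  1.17  0.46]
e 50 H 90 m 0.46 [ 1.15  1.   -0.56  1.16 -0.05  1.55  0.72]
e 50 H 120 m 0.23 [ 0.85  1.06 -0.27  0.94 -0.03  1.82  1.16]
e 50 H 150 m 0.16 [ 0.54  1.07  0.11  0.89 -0.03  1.88  1.68]
real	0m11.450s
user	0m11.553s
sys	0m0.099s
```

```bash
cat > plan1.py <<'E'
from kin import *
G=np.array([.4624,-.3458,.064]); H,e=-90,20
rot=tilt(H,e); z=rot.as_matrix()[:,2]
qG,eG,mG=ik(G+z*.022,rot,[-.16,.84,.21,2.01,1.39,1.09,1.92])
qP,eP,mP=ik(G-z*.078,rot,qG)
qU,eU,mU=ik(G-z*.078+[0,.05,.15],rot,qP)
q0=np.array([-.1481,-.1473,.6574,2.439,1.4124,.1982,-3.0438])
W=[q0+(qU-q0)*t for t in np.linspace(0,1,8)]
# lift early: blend other joints faster than q7
E
python3 - <<'E'
from plan1 import *
print(qG.round(2),mG,qP.round(2),mP,eP,qU.round(2),mU,eU)
for w in W:
    P,r=fk(w,S,C,hh,AA); print(P,"z",r.as_matrix()[:,2],"x",r.as_matrix()[:,0])
# pour poses
T=np.array([.6335,.039]);a=np.radians(-9.4);M=np.array([[np.cos(a),-np.sin(a)],[np.sin(a),np.cos(a)]])
g=np.append(T+M@[.025,0],.115)
q=qG
for e2,roll in ((20,0),(20,45),(20,90),(20,120),(20,145),(10,0),(10,145)):
    rr=tilt(-99.4,e2,roll); q,er,m=ik(g+rr.as_matrix()[:,2]*.022,rr,q); print(e2,roll,q.round(2),"err %.4f m %.2f"%(er,m))
E
```

```text
[-0.16  0.84  0.21  2.01  1.39  1.09  1.92] 0.37130471493600814 [-0.29  0.76  0.14  2.01  1.22  1.24  1.99] 0.34878897935477593 1.043092373461103e-12 [-0.54  0.47  0.32  1.97  1.05  1.38  2.31] 0.24122911676517755 1.2941911029570854e-15
[ 0.4109 -0.3166  0.1773] z [ 0.5457 -0.4503 -0.7067] x [ 0.5475 -0.4468  0.7075]
[ 0.4218 -0.3337  0.1814] z [ 0.4509 -0.5475 -0.7049] x [0.8897 0.2123 0.4042]
[ 0.4334 -0.3402  0.1894] z [ 0.3603 -0.6377 -0.6808] x [ 0.7104  0.6606 -0.2428]
[ 0.4448 -0.3361  0.1995] z [ 0.2755 -0.719  -0.6381] x [ 0.0715  0.6772 -0.7323]
[ 0.4546 -0.3215  0.2104] z [ 0.1973 -0.7903 -0.5801] x [-0.6479  0.339  -0.6821]
[ 0.4615 -0.2971  0.2213] z [ 0.1255 -0.8508 -0.5102] x [-0.991  -0.0831 -0.1052]
[ 0.4644 -0.2637  0.2314] z [ 0.0599 -0.9006 -0.4304] x [-0.7243 -0.3359  0.6022]
[ 0.4624 -0.2225  0.2407] z [-0.     -0.9397 -0.342 ] x [-0.     -0.342   0.9397]
20 0 [-0.54  1.18  0.16  0.91  0.8   1.85  2.44] err 0.0000 m 0.20
20 45 [-0.58  1.19  0.23  0.91  0.75  1.83  1.67] err 0.0000 m 0.22
20 90 [-0.61  1.2   0.31  0.92  0.68  1.8   0.92] err 0.0000 m 0.25
20 120 [-0.64  1.2   0.37  0.92  0.64  1.78  0.41] err 0.0000 m 0.27
20 145 [-0.66  1.21  0.43  0.92  0.6   1.77 -0.01] err 0.0000 m 0.28
10 0 [-0.68  1.32  0.48  0.85  0.66  1.86  2.54] err 0.0000 m 0.17
10 145 [-0.76  1.37  0.7   0.85  0.47  1.8   0.09] err 0.0000 m 0.25
```

```bash
cat > nxt.py <<'E'
from plan1 import *
import sys
def show(ws):
    p,r,s=tool(); print("t",s["time_s"],"q",s["joint_positions"],p)
    for w in ws:
        P,rr=fk(w,S,C,hh,AA); print("d",(r.inv().apply(P-p)/.5).round(3),"r",((r.inv()*rr).as_rotvec()/(np.pi/4)).round(3)); p,r=P,rr
E
python3 -c "
from nxt import *
show(W[1:])"
```

```text
t 10.3 q [-0.1492 -0.1473  0.6581  2.4389  1.4124  0.1982 -3.0441] [ 0.4117 -0.3163  0.176 ]
d [0.034 0.014 0.019] r [-0.158 -0.08  -1.048]
d [0.024 0.018 0.007] r [-0.065 -0.158 -1.046]
d [ 0.017  0.024 -0.011] r [ 0.052 -0.155 -1.044]
d [ 0.005  0.029 -0.03 ] r [ 0.137 -0.078 -1.041]
d [-0.007  0.026 -0.049] r [ 0.15   0.034 -1.038]
d [-0.013  0.018 -0.066] r [ 0.085  0.124 -1.037]
d [-0.014  0.013 -0.082] r [-0.022  0.147 -1.036]
```

```bash
python3 -m handwheel '[{"rx":-0.04,"ry":-0.02,"rz":-0.25,"dx":0.01,"dy":0,"dz":-0.01,"fingers":0},{"rx":-0.08,"ry":-0.04,"rz":-0.5,"dx":0.02,"dy":0.01,"dz":0,"fingers":0},{"rx":-0.12,"ry":-0.06,"rz":-0.75,"dx":0.03,"dy":0.014,"dz":0.01,"fingers":0},{"rx":-0.158,"ry":-0.08,"rz":-1,"dx":0.034,"dy":0.014,"dz":0.015,"fingers":0},{"rx":-0.158,"ry":-0.08,"rz":-1,"dx":0.034,"dy":0.014,"dz":0.015,"fingers":0}]'; python3 -c "
from nxt import *
show(W[2:4])"
```

```text
time_s: 10.92
ee_pos: [0.4208, -0.3321, 0.1829]
ee_rot: [0.301, 0.924, 0.021, 0.237]
contact_force: [0.5, -0.2, -0.2]
gripper_width: 0.0853
grip_force: 0.0
t 10.925 q [-0.2497 -0.0808  0.649   2.373   1.3299  0.3833 -2.2763] [ 0.4208 -0.3321  0.1829]
d [0.025 0.018 0.011] r [-0.072 -0.156 -1.093]
d [ 0.017  0.024 -0.011] r [ 0.052 -0.155 -1.044]
```

Tracking well.

```bash
python3 -m handwheel '[{"rx":-0.018,"ry":-0.04,"rz":-0.25,"dx":0.006,"dy":0.005,"dz":0.002,"fingers":0},{"rx":-0.036,"ry":-0.08,"rz":-0.5,"dx":0.012,"dy":0.009,"dz":0.004,"fingers":0},{"rx":-0.054,"ry":-0.12,"rz":-0.75,"dx":0.018,"dy":0.014,"dz":0.007,"fingers":0},{"rx":-0.07,"ry":-0.156,"rz":-1,"dx":0.025,"dy":0.018,"dz":0.01,"fingers":0},{"rx":-0.07,"ry":-0.156,"rz":-1,"dx":0.025,"dy":0.018,"dz":0.01,"fingers":0}]'; python3 -m handwheel '[{"rx":0.013,"ry":-0.04,"rz":-0.25,"dx":0.004,"dy":0.006,"dz":-0.003,"fingers":0},{"rx":0.026,"ry":-0.08,"rz":-0.5,"dx":0.008,"dy":0.012,"dz":-0.006,"fingers":0},{"rx":0.039,"ry":-0.12,"rz":-0.75,"dx":0.013,"dy":0.018,"dz":-0.008,"fingers":0},{"rx":0.052,"ry":-0.155,"rz":-1,"dx":0.017,"dy":0.024,"dz":-0.011,"fingers":0},{"rx":0.052,"ry":-0.155,"rz":-1,"dx":0.017,"dy":0.024,"dz":-0.011,"fingers":0}]' | head -3; python3 -c "
from nxt import *
show(W[4:6])"
```

```text
time_s: 11.55
ee_pos: [0.4326, -0.3403, 0.1897]
ee_rot: [0.393, 0.85, 0.347, 0.049]
contact_force: [0.6, 0.1, -0.2]
gripper_width: 0.0857
grip_force: 0.0
time_s: 12.18
ee_pos: [0.4433, -0.3371, 0.2002]
ee_rot: [0.385, 0.662, 0.622, -0.162]
t 12.175 q [-0.3582  0.101   0.5677  2.2315  1.2109  0.7046 -0.7972] [ 0.4433 -0.3371  0.2002]
d [ 0.011  0.03  -0.03 ] r [ 0.124 -0.109 -1.18 ]
d [-0.007  0.026 -0.049] r [ 0.15   0.034 -1.038]
```

```bash
python3 -m handwheel '[{"rx":0.03,"ry":-0.02,"rz":-0.25,"dx":0.002,"dy":0.007,"dz":-0.007,"fingers":0},{"rx":0.06,"ry":-0.045,"rz":-0.5,"dx":0.005,"dy":0.014,"dz":-0.015,"fingers":0},{"rx":0.09,"ry":-0.065,"rz":-0.75,"dx":0.007,"dy":0.021,"dz":-0.022,"fingers":0},{"rx":0.12,"ry":-0.09,"rz":-1,"dx":0.01,"dy":0.029,"dz":-0.03,"fingers":0},{"rx":0.12,"ry":-0.09,"rz":-1,"dx":0.01,"dy":0.029,"dz":-0.03,"fingers":0}]'|head -2; python3 -m handwheel '[{"rx":0.037,"ry":0.008,"rz":-0.25,"dx":-0.002,"dy":0.006,"dz":-0.012,"fingers":0},{"rx":0.075,"ry":0.016,"rz":-0.5,"dx":-0.004,"dy":0.013,"dz":-0.025,"fingers":0},{"rx":0.11,"ry":0.025,"rz":-0.75,"dx":-0.006,"dy":0.02,"dz":-0.037,"fingers":0},{"rx":0.15,"ry":0.034,"rz":-1,"dx":-0.007,"dy":0.026,"dz":-0.049,"fingers":0},{"rx":0.15,"ry":0.034,"rz":-1,"dx":-0.007,"dy":0.026,"dz":-0.049,"fingers":0}]' | head -2; python3 -c "
from nxt import *
show(W[6:])"
```

```text
time_s: 12.8
ee_pos: [0.4538, -0.322, 0.2109]
time_s: 13.42
ee_pos: [0.4616, -0.2986, 0.2236]
t 13.425 q [-0.416   0.2679  0.4204  2.0868  1.1086  1.0459  0.6839] [ 0.4616 -0.2986  0.2236]
d [-0.007  0.027 -0.066] r [ 0.144  0.101 -1.248]
d [-0.014  0.013 -0.082] r [-0.022  0.147 -1.036]
```

```bash
python3 -m handwheel '[{"rx":0.028,"ry":0.02,"rz":-0.25,"dx":-0.002,"dy":0.007,"dz":-0.017,"fingers":0},{"rx":0.056,"ry":0.04,"rz":-0.5,"dx":-0.004,"dy":0.014,"dz":-0.033,"fingers":0},{"rx":0.084,"ry":0.06,"rz":-0.75,"dx":-0.006,"dy":0.021,"dz":-0.05,"fingers":0},{"rx":0.12,"ry":0.08,"rz":-1,"dx":-0.007,"dy":0.027,"dz":-0.066,"fingers":0},{"rx":0.12,"ry":0.08,"rz":-1,"dx":-0.007,"dy":0.027,"dz":-0.066,"fingers":0}]'|head -2; python3 -m handwheel '[{"rx":0,"ry":0.035,"rz":-0.25,"dx":-0.003,"dy":0.004,"dz":-0.02,"fingers":0},{"rx":0,"ry":0.07,"rz":-0.5,"dx":-0.006,"dy":0.007,"dz":-0.04,"fingers":0},{"rx":0,"ry":0.105,"rz":-0.75,"dx":-0.01,"dy":0.01,"dz":-0.06,"fingers":0},{"rx":0,"ry":0.14,"rz":-1,"dx":-0.012,"dy":0.013,"dz":-0.08,"fingers":0},{"rx":0,"ry":0.14,"rz":-1,"dx":-0.012,"dy":0.013,"dz":-0.08,"fingers":0}]' | head -2; python3 -c "
from nxt import *
show(W[7:])
gt(G,.10,-90,20)"
```

```text
time_s: 14.05
ee_pos: [0.4643, -0.2636, 0.2309]
time_s: 14.68
ee_pos: [0.4636, -0.2243, 0.2416]
t 14.675 q [-0.4704  0.4225  0.2414  1.9792  1.059   1.3916  2.11  ] [ 0.4636 -0.2243  0.2416]
d [-0.002  0.003 -0.003] r [ 0.007  0.042 -0.283]
target [ 0.4624 -0.2725  0.0907] d [-0.2376  0.0559  0.202 ] r [ 0.0068  0.0415 -0.2832] |rows| 2.534631997766147 1.2039168366233257
q [-0.4704  0.4225  0.2414  1.9792  1.059   1.3916  2.11  ] t 14.675
```

```bash
python3 -m handwheel '[{"rx":0.007,"ry":0.04,"rz":-0.283,"dx":-0.06,"dy":0.014,"dz":0.05,"fingers":0},{"rx":0.007,"ry":0.04,"rz":-0.283,"dx":-0.12,"dy":0.03,"dz":0.1,"fingers":0},{"rx":0.007,"ry":0.04,"rz":-0.283,"dx":-0.2,"dy":0.047,"dz":0.17,"fingers":0},{"rx":0.007,"ry":0.04,"rz":-0.283,"dx":-0.237,"dy":0.056,"dz":0.202,"fingers":0},{"rx":0.007,"ry":0.04,"rz":-0.283,"dx":-0.237,"dy":0.056,"dz":0.202,"fingers":0}]'
python3 - <<'E'
from h import *
gt((.4624,-.3458,.064),.10,-90,20)
V=wview(); im=cams.read_camera("wrist"); cv2.imwrite("pics/w7.png",im); np.save("w7.npy",V)
K=cams.camera_model("wrist")["intrinsics"]
c=im.copy()
for cx,cy,col in ((.4624,-.3458,(0,0,255)),):
    for zz,rad in ((.089,.036),(.004,.027)):
        pts=[]
        for t in np.linspace(0,2*np.pi,60):
            q=K@(V[:3,:3]@np.array([cx+rad*np.cos(t),cy+rad*np.sin(t),zz])+V[:3,3]); pts.append(q[:2]/q[2])
        cv2.polylines(c,[np.round(pts).astype(int)],True,col,1)
cv2.imwrite("pics/w7b.png",cv2.resize(c,(800,600)))
E
```

```text
time_s: 15.3
ee_pos: [0.4603, -0.2742, 0.0905]
ee_rot: [-0.407, -0.579, 0.579, -0.405]
contact_force: [-0.1, -0.4, 0.3]
gripper_width: 0.0856
grip_force: 0.0
target [ 0.4624 -0.2725  0.0907] d [-0.0009 -0.0041 -0.0033] r [ 0.0044 -0.0011  0.0019] |rows| 0.04278542155768844 0.02044109296066797
q [-0.3812  0.7389  0.2484  2.0521  1.1821  1.1702  2.0007] t 15.3
```

View pics/w7b.png

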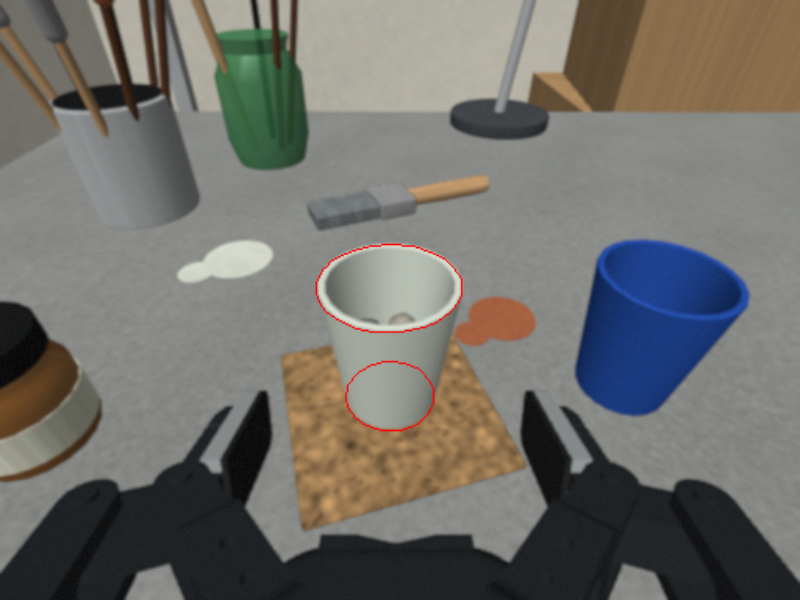

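The projected rim and foot circles match the cup exactly, with the rim at (390,287) in the picture. I'll advance along the tool axis and grip.

```bash
python3 -m handwheel '[{"rx":0.004,"ry":0,"rz":0.002,"dx":0,"dy":-0.004,"dz":0,"fingers":0},{"rx":0.004,"ry":0,"rz":0.002,"dx":0,"dy":-0.004,"dz":0.05,"fingers":0},{"rx":0.004,"ry":0,"rz":0.002,"dx":0,"dy":-0.004,"dz":0.1,"fingers":0},{"rx":0.004,"ry":0,"rz":0.002,"dx":0,"dy":-0.004,"dz":0.15,"fingers":0},{"rx":0.004,"ry":0,"rz":0.002,"dx":0,"dy":-0.004,"dz":0.197,"fingers":0}]' 40; python3 -m handwheel '[{"rx":0,"ry":0,"rz":0,"dx":0,"dy":0,"dz":0,"fingers":0},{"rx":0,"ry":0,"rz":0,"dx":0,"dy":0,"dz":0,"fingers":0}]'; python3 -c "
from h import *
gt((.4624,-.3458,.064),0,-90,20)"
```

```text
time_s: 15.98
ee_pos: [0.4654, -0.3655, 0.0585]
ee_rot: [0.403, 0.579, -0.579, 0.408]
contact_force: [0.7, 0.0, 0.2]
gripper_width: 0.0856
grip_force: 0.0
time_s: 16.23
ee_pos: [0.4651, -0.3641, 0.0579]
ee_rot: [0.403, 0.58, -0.579, 0.407]
contact_force: [0.3, -0.2, 0.1]
gripper_width: 0.0855
grip_force: 0.0
target [ 0.4624 -0.3665  0.0565] d [-0.0009  0.0055  0.0054] r [-0.0068  0.0023 -0.0021] |rows| 0.06212616078562431 0.03164797204301287
q [-0.2508  0.8224  0.3272  2.0535  1.3615  1.0162  1.9188] t 16.225
```

```bash
python3 -m handwheel '[{"rx":0,"ry":0,"rz":0,"dx":0,"dy":0.005,"dz":0.004,"fingers":0},{"rx":0,"ry":0,"rz":0,"dx":0,"dy":0.005,"dz":0.004,"fingers":0.1},{"rx":0,"ry":0,"rz":0,"dx":0,"dy":0.005,"dz":0.004,"fingers":1},{"rx":0,"ry":0,"rz":0,"dx":0,"dy":0.005,"dz":0.004,"fingers":1},{"rx":0,"ry":0,"rz":0,"dx":0,"dy":0.005,"dz":0.004,"fingers":1}]' 40; python3 -m handwheel '[{"rx":0,"ry":0,"rz":0,"dx":0,"dy":0,"dz":0,"fingers":1},{"rx":0,"ry":0,"rz":0,"dx":0,"dy":0,"dz":0,"fingers":1}]'
```

```text
time_s: 16.85
ee_pos: [0.4619, -0.3669, 0.0571]
ee_rot: [0.404, 0.58, -0.578, 0.407]
contact_force: [-0.2, 2.9, 3.4]
gripper_width: 0.0665
grip_force: 43.2
time_s: 17.1
ee_pos: [0.4619, -0.3671, 0.0572]
ee_rot: [0.404, 0.58, -0.579, 0.407]
contact_force: [-0.5, 3.2, 5.9]
gripper_width: 0.0665
grip_force: 43.1
```

```bash
python3 -m handwheel '[{"rx":0,"ry":0,"rz":0,"dx":0.03,"dy":0,"dz":-0.011,"fingers":1},{"rx":0,"ry":0,"rz":0,"dx":0.08,"dy":0,"dz":-0.029,"fingers":1},{"rx":0,"ry":0,"rz":0,"dx":0.14,"dy":0,"dz":-0.051,"fingers":1},{"rx":0,"ry":0,"rz":0,"dx":0.2,"dy":0,"dz":-0.073,"fingers":1},{"rx":0,"ry":0,"rz":0,"dx":0.22,"dy":0,"dz":-0.08,"fingers":1}]' 40
python3 - <<'E'
from kin import *
T=np.array([.6335,.039]);a=np.radians(-9.4);M=np.array([[np.cos(a),-np.sin(a)],[np.sin(a),np.cos(a)]])
g=T+M@[.025,.0]; print(g)
gt((*g,.16),0,-75,20)
q=status.read_state()["joint_positions"]
for z,e2,roll in ((.16,20,0),(.10,20,0),(.10,20,60),(.10,20,120),(.10,20,150),(.1,10,150)):
    rr=tilt(-75,e2,roll); q,er,m=ik(np.array([*g,z])+rr.as_matrix()[:,2]*.022,rr,q); print(z,e2,roll,q.round(2),"err %.4f m %.2f"%(er,m))
E
```

```text
time_s: 17.73
ee_pos: [0.4608, -0.3676, 0.1749]
ee_rot: [-0.403, -0.579, 0.58, -0.406]
contact_force: [0.1, 0.6, -2.7]
gripper_width: 0.0664
grip_force: 44.5
[0.6582 0.0349]
target [0.6635 0.0149 0.1525] d [-0.307  -0.4064 -0.7017] r [ 0.3095  0.0027 -0.1186] |rows| 6.936609716830496 1.3940019918396394
q [-0.2664  0.5575  0.3573  2.0678  1.3081  1.0939  2.1795] t 17.725
0.16 20 0 [-0.68  0.9   0.19  1.41  1.    1.46  2.41] err 0.0000 m 0.21
0.1 20 0 [-0.67  0.99  0.17  1.4   1.    1.43  2.33] err 0.0000 m 0.23
0.1 20 60 [-0.75  1.    0.29  1.41  0.92  1.38  1.33] err 0.0000 m 0.57
0.1 20 120 [-0.83  1.03  0.43  1.41  0.82  1.31  0.33] err 0.0000 m 0.68
0.1 20 150 [-0.87  1.05  0.5   1.41  0.76  1.28 -0.16] err 0.0000 m 0.62
0.1 10 150 [-0.91  1.16  0.53  1.37  0.82  1.36 -0.23] err 0.0000 m 0.60
```

```bash
python3 -m handwheel '[{"rx":0.05,"ry":0,"rz":-0.02,"dx":-0.015,"dy":-0.02,"dz":-0.035,"fingers":1},{"rx":0.1,"ry":0,"rz":-0.04,"dx":-0.04,"dy":-0.055,"dz":-0.095,"fingers":1},{"rx":0.16,"ry":0,"rz":-0.06,"dx":-0.075,"dy":-0.1,"dz":-0.17,"fingers":1},{"rx":0.22,"ry":0,"rz":-0.09,"dx":-0.11,"dy":-0.146,"dz":-0.25,"fingers":1},{"rx":0.31,"ry":0.003,"rz":-0.119,"dx":-0.145,"dy":-0.192,"dz":-0.33,"fingers":1}]'|head -3
python3 - <<'E'
from h import *
gt((.6582,.0349,.16),0,-75,20)
E
```

```text
time_s: 18.35
ee_pos: [0.5577, -0.1833, 0.1596]
ee_rot: [0.349, 0.653, -0.495, 0.455]
target [0.6636 0.0149 0.1525] d [-0.1234 -0.3099 -0.3014] r [-0.0077  0.0017  0.0109] |rows| 3.59663064360541 0.056630582188653654
q [-0.5031  0.6097  0.2095  1.9895  1.2584  1.2086  2.1802] t 18.35
```

```bash
python3 -m handwheel '[{"rx":0,"ry":0,"rz":0,"dx":-0.03,"dy":-0.07,"dz":-0.068,"fingers":1},{"rx":0,"ry":0,"rz":0.01,"dx":-0.06,"dy":-0.15,"dz":-0.146,"fingers":1},{"rx":-0.007,"ry":0,"rz":0.01,"dx":-0.095,"dy":-0.24,"dz":-0.233,"fingers":1},{"rx":-0.007,"ry":0,"rz":0.01,"dx":-0.117,"dy":-0.295,"dz":-0.287,"fingers":1},{"rx":-0.007,"ry":0,"rz":0.01,"dx":-0.123,"dy":-0.31,"dz":-0.301,"fingers":1}]'|head -3; python3 -m handwheel '[{"rx":0,"ry":0,"rz":0,"dx":0,"dy":0,"dz":0,"fingers":1},{"rx":0,"ry":0,"rz":0,"dx":0,"dy":0,"dz":0,"fingers":1}]'
python3 - <<'E'
from h import *
gt((.6582,.0349,.105),0,-75,20)
gt((.6582,.0349,.105),0,-75,20,60)
E
```

```text
time_s: 18.98
ee_pos: [0.6645, 0.0166, 0.1506]
ee_rot: [0.348, 0.652, -0.498, 0.454]
time_s: 19.23
ee_pos: [0.6628, 0.0082, 0.1548]
ee_rot: [0.352, 0.647, -0.501, 0.454]
contact_force: [0.7, 0.3, -2.7]
gripper_width: 0.0666
grip_force: 44.9
target [0.6636 0.0149 0.0975] d [-0.1121 -0.0048  0.027 ] r [ 0.0098 -0.0039 -0.0027] |rows| 0.9229447549795717 0.04599731684277116
q [-0.6374  0.8626  0.1273  1.4484  1.0437  1.4924  2.3886] t 19.225
target [0.6636 0.0149 0.0975] d [-0.1121 -0.0048  0.027 ] r [ 0.0069 -0.0087  1.3306] |rows| 0.9229447549795717 5.596157776118924
q [-0.6374  0.8626  0.1273  1.4484  1.0437  1.4924  2.3886] t 19.225
```

```bash
python3 -m handwheel '[{"rx":0.01,"ry":-0.004,"rz":0,"dx":-0.04,"dy":-0.002,"dz":0.009,"fingers":1},{"rx":0.01,"ry":-0.004,"rz":0.2,"dx":-0.08,"dy":-0.004,"dz":0.018,"fingers":1},{"rx":0.01,"ry":-0.006,"rz":0.4,"dx":-0.112,"dy":-0.005,"dz":0.027,"fingers":1},{"rx":0.008,"ry":-0.006,"rz":0.6,"dx":-0.112,"dy":-0.005,"dz":0.027,"fingers":1},{"rx":0.008,"ry":-0.007,"rz":0.8,"dx":-0.112,"dy":-0.005,"dz":0.027,"fingers":1}]'
python3 - <<'E'
from h import *
for r in (36,75,100,120,140): gt((.6582,.0349,.105),0,-75,20,r)
E
```

```text
time_s: 19.85
ee_pos: [0.6639, 0.016, 0.096]
ee_rot: [-0.189, -0.462, 0.677, -0.541]
contact_force: [1.2, -0.4, -2.9]
gripper_width: 0.0663
grip_force: 44.9
target [0.6636 0.0149 0.0975] d [ 0.0035 -0.001   0.0009] r [ 0.0005  0.0031 -0.0087] |rows| 0.029817216857785957 0.03896928414783788
q [-0.6934  0.9558  0.2036  1.4453  0.9886  1.4104  1.7036] t 19.85
target [0.6636 0.0149 0.0975] d [ 0.0035 -0.001   0.0009] r [0.0015 0.0029 0.858 ] |rows| 0.02981721685778592 3.608281999478847
q [-0.6934  0.9558  0.2036  1.4453  0.9886  1.4104  1.7036] t 19.85
target [0.6636 0.0149 0.0975] d [ 0.0035 -0.001   0.0009] r [0.0022 0.0025 1.4135] |rows| 0.029817216857785957 5.944720219982812
q [-0.6934  0.9558  0.2036  1.4453  0.9886  1.4104  1.7036] t 19.85
target [0.6636 0.0149 0.0975] d [ 0.0035 -0.001   0.0009] r [0.0027 0.0022 1.858 ] |rows| 0.029817216857785957 7.8138749693695795
q [-0.6934  0.9558  0.2036  1.4453  0.9886  1.4104  1.7036] t 19.85
target [0.6636 0.0149 0.0975] d [ 0.0035 -0.001   0.0009] r [0.0032 0.0018 2.3024] |rows| 0.029817216857785957 9.683031078927097
q [-0.6934  0.9558  0.2036  1.4453  0.9886  1.4104  1.7036] t 19.85
```

```bash
python3 -m handwheel '[{"rx":0,"ry":0,"rz":0.25,"dx":0.003,"dy":0,"dz":0,"fingers":1},{"rx":0,"ry":0,"rz":0.45,"dx":0.003,"dy":0,"dz":0,"fingers":1},{"rx":0,"ry":0,"rz":0.6,"dx":0.003,"dy":0,"dz":0,"fingers":1},{"rx":0,"ry":0,"rz":0.75,"dx":0.003,"dy":0,"dz":0,"fingers":1},{"rx":0,"ry":0,"rz":0.85,"dx":0.003,"dy":0,"dz":0,"fingers":1}]'; python3 -m handwheel '[{"rx":0,"ry":0,"rz":0.1,"dx":0,"dy":0,"dz":0,"fingers":1},{"rx":0,"ry":0,"rz":0.18,"dx":0,"dy":0,"dz":0,"fingers":1},{"rx":0,"ry":0,"rz":0.26,"dx":0,"dy":0,"dz":0,"fingers":1},{"rx":0,"ry":0,"rz":0.34,"dx":0,"dy":0,"dz":0,"fingers":1},{"rx":0,"ry":0,"rz":0.4,"dx":0,"dy":0,"dz":0,"fingers":1}]'; python3 -m handwheel '[{"rx":0,"ry":0,"rz":0.06,"dx":0,"dy":0,"dz":0,"fingers":1},{"rx":0,"ry":0,"rz":0.12,"dx":0,"dy":0,"dz":0,"fingers":1},{"rx":0,"ry":0,"rz":0.18,"dx":0,"dy":0,"dz":0,"fingers":1},{"rx":0,"ry":0,"rz":0.22,"dx":0,"dy":0,"dz":0,"fingers":1},{"rx":0,"ry":0,"rz":0.22,"dx":0,"dy":0,"dz":0,"fingers":1}]'
```

```text
time_s: 20.48
ee_pos: [0.6632, 0.0155, 0.0976]
ee_rot: [-0.002, -0.216, 0.791, -0.573]
contact_force: [0.2, -0.5, -2.7]
gripper_width: 0.0665
grip_force: 44.8
time_s: 21.1
ee_pos: [0.6632, 0.0155, 0.0975]
ee_rot: [0.087, -0.09, 0.815, -0.566]
contact_force: [-0.1, -0.6, -1.6]
gripper_width: 0.0663
grip_force: 44.8
time_s: 21.72
ee_pos: [0.6638, 0.016, 0.0985]
ee_rot: [0.136, -0.02, 0.819, -0.556]
contact_force: [-0.0, 0.5, -1.8]
gripper_width: 0.0667
grip_force: 44.8
```

Run:
```python
from h import *
for r in (100,120,140): gt((.6582,.0349,.105),0,-75,20,r)
```

```text
target [0.6636 0.0149 0.0975] d [0.0012 0.0011 0.0025] r [ 0.0029  0.0021 -0.0514] |rows| 0.023604854729013486 0.21687113179137818
q [-0.8019  0.9764  0.3825  1.4526  0.8717  1.3249  0.616 ] t 21.725
target [0.6636 0.0149 0.0975] d [0.0012 0.0011 0.0025] r [0.0032 0.0016 0.393 ] |rows| 0.023604854729013486 1.6528633705174216
q [-0.8019  0.9764  0.3825  1.4526  0.8717  1.3249  0.616 ] t 21.725
target [0.6636 0.0149 0.0975] d [0.0012 0.0011 0.0025] r [0.0035 0.001  0.8374] |rows| 0.023604854729013486 3.5219862076654223
q [-0.8019  0.9764  0.3825  1.4526  0.8717  1.3249  0.616 ] t 21.725
```

```bash
python3 -m handwheel '[{"rx":0,"ry":0,"rz":0.08,"dx":0,"dy":0,"dz":0,"fingers":1},{"rx":0,"ry":0,"rz":0.16,"dx":0,"dy":0,"dz":0,"fingers":1},{"rx":0,"ry":0,"rz":0.24,"dx":0,"dy":0,"dz":0,"fingers":1},{"rx":0,"ry":0,"rz":0.32,"dx":0,"dy":0,"dz":0,"fingers":1},{"rx":0,"ry":0,"rz":0.4,"dx":0,"dy":0,"dz":0,"fingers":1}]'|sed -n '1p;4p'; python3 -m handwheel '[{"rx":0,"ry":0,"rz":0.1,"dx":0,"dy":0,"dz":0,"fingers":1},{"rx":0,"ry":0,"rz":0.2,"dx":0,"dy":0,"dz":0,"fingers":1},{"rx":0,"ry":0,"rz":0.3,"dx":0,"dy":0,"dz":0,"fingers":1},{"rx":0,"ry":0,"rz":0.4,"dx":0,"dy":0,"dz":0,"fingers":1},{"rx":0,"ry":0,"rz":0.5,"dx":0,"dy":0,"dz":0,"fingers":1}]'|sed -n '1p;4p'; python3 -m handwheel '[{"rx":0,"ry":0,"rz":0.1,"dx":0,"dy":0,"dz":0,"fingers":1},{"rx":0,"ry":0,"rz":0.2,"dx":0,"dy":0,"dz":0,"fingers":1},{"rx":0,"ry":0,"rz":0.25,"dx":0,"dy":0,"dz":0,"fingers":1},{"rx":0,"ry":0,"rz":0.25,"dx":0,"dy":0,"dz":0,"fingers":1},{"rx":0,"ry":0,"rz":0.25,"dx":0,"dy":0,"dz":0,"fingers":1}]'
python3 - <<'E'
from h import *
for n in ("top","scene"): cv2.imwrite(f"pics/{n}p.png",cams.read_camera(n))
E
```

```text
time_s: 22.35
contact_force: [-0.2, 0.3, -0.2]
time_s: 22.98
contact_force: [-0.7, 0.2, -0.6]
time_s: 23.6
ee_pos: [0.6642, 0.0163, 0.0992]
ee_rot: [0.366, 0.34, 0.746, -0.441]
contact_force: [0.5, -0.4, -1.1]
gripper_width: 0.0665
grip_force: 45.2
```

Run:
```python
from h import *
gt((.6582,.0349,.17),0,-75,20,110)
```

```text
target [0.6636 0.0149 0.1625] d [-0.1069 -0.054  -0.0413] r [ 0.0042  0.0009 -0.9801] |rows| 1.0138079467305914 4.121898418178973
q [-0.8969  1.0143  0.5466  1.456   0.7513  1.2499 -0.2167] t 23.7
```

```bash
python3 -m handwheel '[{"rx":0,"ry":0,"rz":0,"dx":-0.05,"dy":-0.025,"dz":-0.02,"fingers":1},{"rx":0,"ry":0,"rz":-0.2,"dx":-0.107,"dy":-0.054,"dz":-0.041,"fingers":1},{"rx":0,"ry":0,"rz":-0.45,"dx":-0.107,"dy":-0.054,"dz":-0.041,"fingers":1},{"rx":0,"ry":0,"rz":-0.7,"dx":-0.107,"dy":-0.054,"dz":-0.041,"fingers":1},{"rx":0,"ry":0,"rz":-0.98,"dx":-0.107,"dy":-0.054,"dz":-0.041,"fingers":1}]'|head -1; python3 -m handwheel '[{"rx":0,"ry":0,"rz":-1,"dx":0,"dy":0,"dz":0,"fingers":1},{"rx":0,"ry":0,"rz":-1,"dx":0,"dy":0,"dz":0,"fingers":1},{"rx":0,"ry":0,"rz":-1,"dx":0,"dy":0,"dz":0,"fingers":1},{"rx":0,"ry":0,"rz":-1,"dx":0,"dy":0,"dz":0,"fingers":1},{"rx":0,"ry":0,"rz":-1,"dx":0,"dy":0,"dz":0,"fingers":1}]'|head -1; python3 -m handwheel '[{"rx":0,"ry":0,"rz":-1,"dx":0,"dy":0,"dz":0,"fingers":1},{"rx":0,"ry":0,"rz":-1,"dx":0,"dy":0,"dz":0,"fingers":1},{"rx":0,"ry":0,"rz":-1,"dx":0,"dy":0,"dz":0,"fingers":1},{"rx":0,"ry":0,"rz":-1,"dx":0,"dy":0,"dz":0,"fingers":1},{"rx":0,"ry":0,"rz":-1,"dx":0,"dy":0,"dz":0,"fingers":1}]'
python3 - <<'E'
from h import *
gt((.5618,-.1628,.18),0,-82,20)
E
```

```text
time_s: 24.32
time_s: 24.95
time_s: 25.58
ee_pos: [0.6636, 0.0145, 0.1624]
ee_rot: [-0.25, -0.538, 0.618, -0.515]
contact_force: [1.0, 0.3, -0.2]
gripper_width: 0.0668
grip_force: 45.2
target [ 0.5647 -0.1833  0.1725] d [0.237  0.219  0.3031] r [-0.1465  0.0321 -0.4571] |rows| 3.5418807944988937 2.0230999366575513
q [-0.6844  0.8535  0.1906  1.4482  1.007   1.4653  2.0165] t 25.575
```

```bash
python3 -m handwheel '[{"rx":-0.03,"ry":0.006,"rz":-0.1,"dx":0.03,"dy":0.03,"dz":0.04,"fingers":1},{"rx":-0.07,"ry":0.015,"rz":-0.23,"dx":0.09,"dy":0.085,"dz":0.115,"fingers":1},{"rx":-0.11,"ry":0.024,"rz":-0.34,"dx":0.165,"dy":0.152,"dz":0.21,"fingers":1},{"rx":-0.147,"ry":0.032,"rz":-0.457,"dx":0.237,"dy":0.219,"dz":0.303,"fingers":1},{"rx":-0.147,"ry":0.032,"rz":-0.457,"dx":0.237,"dy":0.219,"dz":0.303,"fingers":1}]'|head -3
python3 - <<'E'
from h import *
for z in (.18,): gt((.4619,-.3464,z),0,-90,20)
cv2.imwrite("pics/topq.png",cams.read_camera("top"))
E
```

```text
time_s: 26.2
ee_pos: [0.5609, -0.1892, 0.1743]
ee_rot: [0.38, 0.615, -0.54, 0.432]
target [ 0.4619 -0.3671  0.1725] d [0.1071 0.2422 0.3092] r [-0.1547 -0.0051  0.0566] |rows| 3.2566452936056303 0.6929835216965279
q [-0.4921  0.6506  0.2363  1.8528  1.1282  1.2952  2.2673] t 26.2
```

```bash
python3 -m handwheel '[{"rx":-0.05,"ry":0,"rz":0.02,"dx":0.02,"dy":0.048,"dz":0.062,"fingers":1},{"rx":-0.1,"ry":0,"rz":0.04,"dx":0.054,"dy":0.121,"dz":0.155,"fingers":1},{"rx":-0.155,"ry":-0.005,"rz":0.057,"dx":0.086,"dy":0.194,"dz":0.248,"fingers":1},{"rx":-0.155,"ry":-0.005,"rz":0.057,"dx":0.107,"dy":0.242,"dz":0.309,"fingers":1},{"rx":-0.155,"ry":-0.005,"rz":0.057,"dx":0.107,"dy":0.242,"dz":0.309,"fingers":1}]'|head -1; python3 -m handwheel '[{"rx":0,"ry":0,"rz":0,"dx":0,"dy":0,"dz":0,"fingers":1},{"rx":0,"ry":0,"rz":0,"dx":0,"dy":0,"dz":0,"fingers":1}]'
python3 - <<'E'
from h import *
for z in (.0665,): gt((.4619,-.3464,z),0,-90,20)
im=cams.read_camera("top"); cv2.imwrite("pics/topr.png",im)
# pebbles in tray: colour statistics in tray interior
K=cams.camera_model("top"); V=K["view"];K=K["intrinsics"]
a=np.radians(-9.4);M=np.array([[np.cos(a),-np.sin(a)],[np.sin(a),np.cos(a)]])
def pr(x,y,z):
    w=np.append(np.array([.6335,.039])+M@[x,y],z); q=K@(V[:3,:3]@w+V[:3,3]); return q[:2]/q[2]
big=cv2.resize(im,None,fx=4,fy=4,interpolation=cv2.INTER_CUBIC)
# rectified map of tray at z=.017, 2px/mm, x up, y left ; x in[-110,80], y in [-110,110]
src=np.float32([pr(.08,.11,.017),pr(.08,-.11,.017),pr(-.11,-.11,.017),pr(-.11,.11,.017)])
Hm=cv2.getPerspectiveTransform(src,np.float32([[0,0],[440,0],[440,380],[0,380]]))
rc=cv2.warpPerspective(im,Hm,(440,380),flags=cv2.INTER_CUBIC); cv2.imwrite("pics/rect.png",rc)
hsv=cv2.cvtColor(rc,cv2.COLOR_BGR2HSV)
sm=cv2.resize(hsv[:,:,1],(44,38),interpolation=cv2.INTER_AREA); 
for r in sm: print("".join(" " if v>75 else ("o" if v<55 else ".") for v in r))
E
```

```text
time_s: 26.88
time_s: 27.12
ee_pos: [0.4706, -0.3597, 0.1699]
ee_rot: [0.401, 0.584, -0.576, 0.407]
contact_force: [0.8, -0.4, -1.3]
gripper_width: 0.0665
grip_force: 45.3
target [ 0.4619 -0.3671  0.059 ] d [-0.2031  0.0177  0.0906] r [-0.018   0.0066  0.0058] |rows| 1.7845007143856808 0.08430144654928068
q [-0.2867  0.574   0.3639  2.0552  1.2976  1.0873  2.184 ] t 27.125
oooooooooooooooooooooooooooooooooooooooooooo
oooooooooooooooooooooooooooooooooooooooooooo
oooo.                                  ooooo
oooo.                                  ooooo
oooo.                                  ooooo
oooo.                                  ooooo
oooo                                   .oooo
oooo                                   ooooo
oooo.                                  ooooo
oooo                                   ooooo
oooo.                                  ooooo
oooo.                                  ooooo
oooo.                                  ooooo
oooo                                   ooooo
oooo                                   ooooo
oooo.                                  ooooo
oooo
[... 285 characters left out ...]
.oooo               ooooo
oooo      .ooo.    ooooo..             ooooo
oooo     ..ooo     .oooooo. .          ooooo
oooo.   ooo..     .....ooooooo  ..     ooooo
oooo.  oooo.     .oooooooooooooooo.    ooooo
oooo   oooo      .oooo.oooooooooooo    ooooo
oooo.  ooo.      .oooo  . .oo..oooo    ooooo
oo..                                    .ooo
oo                                       .oo
oo                                       .oo
oo                                       .oo
oo                                       ooo
oo                                  .ooooooo
oo                                oooooooooo
oo                              .ooooooooooo
ooo....................o........oooooooooooo
```

```bash
python3 -m handwheel '[{"rx":-0.018,"ry":0.006,"rz":0.006,"dx":-0.03,"dy":0.018,"dz":0.026,"fingers":1},{"rx":-0.018,"ry":0.006,"rz":0.006,"dx":-0.08,"dy":0.018,"dz":0.045,"fingers":1},{"rx":-0.018,"ry":0.006,"rz":0.006,"dx":-0.13,"dy":0.018,"dz":0.063,"fingers":1},{"rx":-0.018,"ry":0.006,"rz":0.006,"dx":-0.165,"dy":0.018,"dz":0.076,"fingers":1},{"rx":-0.018,"ry":0.006,"rz":0.006,"dx":-0.165,"dy":0.018,"dz":0.076,"fingers":1}]'|head -2; python3 -m handwheel '[{"rx":0,"ry":0,"rz":0,"dx":0,"dy":0,"dz":0,"fingers":1},{"rx":0,"ry":0,"rz":0,"dx":0,"dy":0,"dz":0,"fingers":1}]';  python3 - <<'E'
from h import *
for z in (.065,): gt((.4619,-.3464,z),0,-90,20)
E
```

```text
time_s: 27.8
ee_pos: [0.4597, -0.3677, 0.0783]
time_s: 28.05
ee_pos: [0.4595, -0.369, 0.0807]
ee_rot: [-0.407, -0.578, 0.58, -0.405]
contact_force: [0.0, -0.5, -0.8]
gripper_width: 0.0663
grip_force: 45.3
target [ 0.4619 -0.3671  0.0575] d [-0.0449 -0.0047  0.0123] r [ 0.0049 -0.0013 -0.0019] |rows| 0.37442670230292235 0.022834237747629334
q [-0.2624  0.7749  0.3554  2.0665  1.3465  1.016   1.9668] t 28.05
```

```bash
python3 -m handwheel '[{"rx":0.005,"ry":0,"rz":0,"dx":-0.012,"dy":-0.003,"dz":0.003,"fingers":1},{"rx":0.005,"ry":0,"rz":0,"dx":-0.024,"dy":-0.004,"dz":0.006,"fingers":1},{"rx":0.005,"ry":0,"rz":0,"dx":-0.036,"dy":-0.004,"dz":0.01,"fingers":1},{"rx":0.005,"ry":0,"rz":0,"dx":-0.042,"dy":-0.004,"dz":0.012,"fingers":1},{"rx":0.005,"ry":0,"rz":0,"dx":-0.043,"dy":-0.004,"dz":0.012,"fingers":1}]'; python3 -m handwheel '[{"rx":0,"ry":0,"rz":0,"dx":0,"dy":0,"dz":0,"fingers":1},{"rx":0,"ry":0,"rz":0,"dx":0,"dy":0,"dz":0,"fingers":1}]'
```

```text
time_s: 28.68
ee_pos: [0.4607, -0.3674, 0.0572]
ee_rot: [0.406, 0.579, -0.579, 0.405]
contact_force: [0.3, 0.7, -0.9]
gripper_width: 0.0666
grip_force: 45.3
time_s: 28.92
ee_pos: [0.4609, -0.3674, 0.0577]
ee_rot: [-0.406, -0.579, 0.579, -0.406]
contact_force: [0.0, -0.0, -2.0]
gripper_width: 0.0667
grip_force: 45.3
```

```bash
python3 -m handwheel '[{"rx":0,"ry":0,"rz":0,"dx":-0.0025,"dy":0,"dz":0.001,"fingers":1},{"rx":0,"ry":0,"rz":0,"dx":-0.0025,"dy":0,"dz":0.001,"fingers":1}]'; python3 -m handwheel '[{"rx":0,"ry":0,"rz":0,"dx":0,"dy":0,"dz":0,"fingers":0.6},{"rx":0,"ry":0,"rz":0,"dx":0,"dy":0,"dz":0,"fingers":0},{"rx":0,"ry":0,"rz":0,"dx":0,"dy":0,"dz":0,"fingers":0},{"rx":0,"ry":0,"rz":0,"dx":0,"dy":0,"dz":0,"fingers":0}]'; python3 -c "
from h import *
gt((.4619,-.3464,.064),0,-90,20)"
```

```text
time_s: 29.18
ee_pos: [0.4609, -0.3677, 0.057]
ee_rot: [-0.407, -0.578, 0.579, -0.406]
contact_force: [-0.4, 1.0, 1.5]
gripper_width: 0.0664
grip_force: 45.2
time_s: 29.68
ee_pos: [0.4607, -0.3673, 0.0559]
ee_rot: [-0.406, -0.579, 0.579, -0.405]
contact_force: [0.0, -0.2, -0.2]
gripper_width: 0.0852
grip_force: 0.0
target [ 0.4619 -0.3671  0.0565] d [ 0.0009 -0.0024 -0.0009] r [ 0.0012 -0.0006  0.0005] |rows| 0.02151185108504304 0.006134835117433556
q [-0.2609  0.8315  0.3476  2.0582  1.3573  1.0019  1.9157] t 29.675
```

```bash
python3 -m handwheel '[{"rx":0,"ry":0,"rz":0,"dx":0,"dy":0,"dz":-0.05,"fingers":0},{"rx":0,"ry":0,"rz":0,"dx":0,"dy":0,"dz":-0.11,"fingers":0},{"rx":0,"ry":0,"rz":0,"dx":0,"dy":0,"dz":-0.18,"fingers":0},{"rx":0,"ry":0,"rz":0,"dx":0,"dy":0,"dz":-0.26,"fingers":0},{"rx":0,"ry":0,"rz":0,"dx":0.05,"dy":0.02,"dz":-0.3,"fingers":0}]'; python3 -m handwheel '[{"rx":0,"ry":0,"rz":0,"dx":0.05,"dy":0.05,"dz":0,"fingers":0},{"rx":0,"ry":0,"rz":0,"dx":0.1,"dy":0.1,"dz":0,"fingers":0},{"rx":0,"ry":0,"rz":0,"dx":0.15,"dy":0.15,"dz":0,"fingers":0},{"rx":0,"ry":0,"rz":0,"dx":0.15,"dy":0.15,"dz":0,"fingers":0},{"rx":0,"ry":0,"rz":0,"dx":0.15,"dy":0.15,"dz":0,"fingers":0}]'
python3 - <<'E'
from h import *
im=cams.read_camera("top"); cv2.imwrite("pics/topz.png",im); V=wview(); w=cams.read_camera("wrist"); cv2.imwrite("pics/wz.png",w)
K=cams.camera_model("top"); V=K["view"];K=K["intrinsics"]
a=np.radians(-9.4);M=np.array([[np.cos(a),-np.sin(a)],[np.sin(a),np.cos(a)]])
def rect(c,M,x0,x1,y,z,k,name):
    P=[]
    for x,yy in ((x1,y),(x1,-y),(x0,-y),(x0,y)):
        q=K@(V[:3,:3]@np.append(c+M@[x,yy],z)+V[:3,3]); P.append(q[:2]/q[2])
    W,H=int(2*y*k),int((x1-x0)*k)
    rc=cv2.warpPerspective(im,cv2.getPerspectiveTransform(np.float32(P),np.float32([[0,0],[W,0],[W,H],[0,H]])),(W,H),flags=cv2.INTER_CUBIC); return cv2.cvtColor(rc,cv2.COLOR_BGR2HSV)
s=rect(np.array([.6335,.039]),M,-.115,.04,.105,.017,1000,"")[:,:,1]
s=cv2.resize(s,(70,52),interpolation=cv2.INTER_AREA)
for r in s: print("".join(" " if v>75 else ("o" if v<55 else ".") for v in r))
h=rect(np.array([.4624,-.3458]),np.eye(2),-.055,.055,.07,.089,1000,"")
v=cv2.resize(h[:,:,2],(56,22),interpolation=cv2.INTER_AREA)
for r in v: print("".join(" .:-=+*#%@"[min(9,int(x)//22)] for x in r))
E
```

```text
time_s: 30.3
ee_pos: [0.4526, -0.2316, 0.1299]
ee_rot: [0.405, 0.581, -0.578, 0.406]
contact_force: [0.4, -0.3, 0.5]
gripper_width: 0.0853
grip_force: 0.0
time_s: 30.92
ee_pos: [0.3768, -0.2601, 0.201]
ee_rot: [0.405, 0.579, -0.579, 0.406]
contact_force: [0.3, 0.1, 0.3]
gripper_width: 0.0857
grip_force: 0.0
ooooo.                                                          oooooo
ooooo.                                                          oooooo
ooooo.                                                          oooooo
ooooo.                                                          oooooo
ooooo.                                                          oooooo
oooooo                                                          oooooo
ooooo.                       .                                  oooooo
oooooo                                                          oooooo
ooooo.                                                          oooooo
ooooo.                                                          oooooo
ooooo.                                                          oooooo
ooooo.    
[... 3454 characters left out ...]
*#*+++++++++++++
++++++++++===+#%%%%%%%%%%%+++++++++++++++##+++++++++++++
+++++++======+#%%%%%%%%%%#++++++++++++++*##+++++++++++++
++++=========+#%%%%%%%%%%#+++++*++++++++*#*+++++++++++++
++++++++======+#%%%%%%%#*+++**+*+*+++++*##*+++++++++++++
+++++++++======+#%%%%#*++++++*++***+***##*++++++++++++++
++++++++++++++==+##*+++++++++++++*++**##*+++++++++++++++
++++++++++++++++==+##*+++++++++++**###*+++++++++++++++++
++++++++++++=+++++++**###*****######**++++++++++++++++++
=++++++++++++++++++++++***++*#**++++++++++++++++++++++++
::-=**+++++++++++++*++++++=+++=+++++++++++++++++++++++++
---=++++++++++++++++++==+++++++++**+*+++++++++++++++++++
+++++=+++*++++++==+++++++++++++++***+++*++++++++++++++++
```

The count from the top camera is eight pebbles in the tray: three on the left and five in the right-hand cluster. The bar is still flush and centred, and the cup is upright and empty on its mat.

```bash
python3 -c "
from rig import job
print(job.job_done())"
```

```text
the job is handed in; nothing more can be done
None
```

The job is handed in at about 31 s: the straightedge sits flush and centred on the tray's open side, all eight pebbles are inside, and the empty cup is upright on its cork mat, going by the last top-camera check.

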